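# Stand the fallen glaze bottle and carton back up in the row

### The job

In the long wooden tray a bottle and a carton have toppled over in the row of glaze supplies. Pick each one up and set it down, without dropping it, upright on its base on the tray floor, in line with the row lengthways in the middle of the tray, touching none of its neighbours and with its sides square to the tray. Leave the three standing containers standing where they are, and do not disturb the other things on the bench.

Things in the scene. Friction and masses are not known exactly. Their poses are not given: they have to be found in the camera images.
- tray: Shallow plywood tray fixed to the bench, 220 mm across (its x axis, roughly away from the robot) by 560 mm long (its y axis, along the row). Origin: centre of its underside, on the bench. Floor 12 mm thick; a rim 12 mm wide all round reaches 28 mm above the bench.
- tray_floor (a point): Centre of the tray's floor surface, 12 mm above the bench; axes as the tray's. The row's five places lie on the lengthways centre line (x = 0) at y = -210, -105, 0, 105, 210 mm; a container starts up to 10 mm off its place across and 4 mm along (a lying one by its origin). Which container has which place changes every time.
- bottle_down: White plastic glaze bottle, 140 mm high: square body 52 x 52 mm up to 98 mm above its underside, a shoulder to 113 mm, then a round grey cap 28 mm in diameter. Starts lying across the tray in its place, cap towards the robot (up to 0.2 rad askew), y axis level. 0.2 to 0.45 kg. Origin: on its axis, halfway, 70 mm above its underside; z axis from underside to cap; x, y square to the sides.
- carton_down: Cardboard gable-top carton, 130 mm high: square body 54 x 54 mm up to 105 mm above its underside, then a gable to a 6 mm ridge along its y axis. Starts lying across the tray in its place, ridge away from the robot (up to 0.2 rad askew), y axis level. 0.2 to 0.45 kg. Origin: on its axis, halfway, 65 mm above its underside; z axis from underside to ridge; x, y square to the sides.
- bottle_up: White plastic glaze bottle, 140 mm high: square body 52 x 52 mm up to 98 mm above its underside, a shoulder to 113 mm, then a round grey cap 28 mm in diameter. Standing in the row; to be left alone. Origin: centre of its underside; z axis up.
- carton_up: Cardboard gable-top carton, 130 mm high: square body 54 x 54 mm up to 105 mm above its underside, then a gable to a 6 mm ridge along its y axis. Standing in the row; to be left alone. Origin: centre of its underside; z axis up.
- can_up: Metal can with a paper label, 60 mm in diameter, 120 mm high, standing in the row; to be left alone. Origin: centre of its underside; z axis up.
- brush_pot: Bystander: terracotta pot 84 mm in diameter, 110 mm high, with brushes reaching 190 mm, on the bench to the robot's right of the tray. Origin: centre of its underside.
- banding_wheel: Bystander: metal turntable 150 mm in diameter, 59 mm high, on the bench to the robot's left of the tray. Origin: centre of its underside.
- bowl: Bystander: white bowl 120 mm in diameter, 50 mm high, on the bench to the robot's right of the tray. Origin: centre of its underside.
Mind the look-alikes: they are no part of the job. What is shaped like the carton_down but purple is not meant.

How it is judged:
At the end, for the whole second after the job is handed in: Bottle and carton stand right way up (0.08 rad) on the tray floor (6 mm), at rest, within 25 mm of its lengthways centre line and 240 mm of its middle, touching no container, square to tray within 0.2 rad; the other three upright (0.08 rad) within 25 mm of their starts (angle between each of bottle_down, carton_down, bottle_up, carton_up, can_up's own z axis and vertical below 0.08 rad and x of bottle_down in the frame of tray_floor between -0.025 and 0.025 m and y of bottle_down in the frame of tray_floor between -0.24 and 0.24 m and z of bottle_down in the frame of tray_floor between 0.064 and 0.076 m and contact force between each of bottle_down, carton_down and bottle_up below 0.05 N and contact force between each of bottle_down, carton_down and carton_up below 0.05 N and contact force between each of bottle_down, carton_down and can_up below 0.05 N and linear speed of each of bottle_down, carton_down below 0.02 m/s and angular speed of each of bottle_down, carton_down below 0.1 rad/s and x of carton_down in the frame of tray_floor between -0.025 and 0.025 m and y of carton_down in the frame of tray_floor between -0.24 and 0.24 m and z of carton_down in the frame of tray_floor between 0.059 and 0.071 m and contact force between bottle_down and carton_down below 0.05 N and (angle between the x axis of bottle_down and the x axis of tray, either way round below 0.2 rad or angle between the x axis of bottle_down and the y axis of tray, either way round below 0.2 rad) and (angle between the x axis of carton_down and the x axis of tray, either way round below 0.2 rad or angle between the x axis of carton_down and the y axis of tray, either way round below 0.2 rad) and distance of each of bottle_up, carton_up, can_up from where it was at the start of the episode below 0.025 m).
It fails at once if a standing container is tipped by more than 0.35 rad or pushed more than 25 mm (angle between any of bottle_up, carton_up, can_up's own z axis and vertical above 0.35 rad or distance of any of bottle_up, carton_up, can_up from where it was at the start of the episode above 0.025 m).
It fails at once if a bystander (brush pot, banding wheel, bowl) is moved more than 25 mm (distance of any of brush_pot, banding_wheel, bowl from where it was at the start of the episode above 0.025 m).
It fails at once if the fallen bottle is dropped or thrown: faster than 0.5 m/s while the fingers do not hold it (linear speed of bottle_down above 0.5 m/s and contact force between the fingers and bottle_down below 0.05 N).
It fails at once if the fallen carton is dropped or thrown: faster than 0.5 m/s while the fingers do not hold it (linear speed of carton_down above 0.5 m/s and contact force between the fingers and carton_down below 0.05 N).
It also fails if it takes over 72 s, if anything falls off the work surface, if the arm or the gripper's body presses on something with over 40 N, if the wrist force passes 120 N, or if a joint passes its speed limit or range.

### The arm

A 6-joint arm with a two-finger parallel gripper is mounted at the origin on the work surface. World frame = base frame: x ahead of the robot, y to its left, z up, the work surface at z = 0. Lengths are in m, angles in rad, forces in N, time in s.
With the tool pointing down it reaches from about 0.25 to 0.775 m from the base axis. Payload 4 kg.
Tool frame: the origin (TCP) lies midway between the tips of the shut fingers; the grasp point (between the pads) lies 19 mm behind it; z points along the fingers, y is the line along which they close (so a half turn about z gives the same grasp; the last joint's range is limited). The gripper opens to 94 mm and grips with 3 to 60 N. Pads are 16 mm wide; open, the fingers measure 119 mm over their backs; the gripper's body (75 mm by 177 mm) begins 78 mm behind the grasp point.
Start: joints at [-1.348, 0.087, 1.371, -0, 1.684, -0.103], TCP at [0.176, -0.521, 0.206] pointing down, gripper open.
Joint ranges: [-3.1, 3.1], [-0.76, 2.03], [0.27, 2.55], [-1.08, 4.22], [0.17, 2.65], [-2.57, 2.57]. Speed limits (rad/s): [2.79, 2.79, 3.14, 3.14, 3.14, 3.14].

### API

Orientations are given as [roll, pitch, yaw] about the fixed x, y, z axes, in that order (R = Rz(yaw) Ry(pitch) Rx(roll)).
In Python, from bench import robot gives the robot as it stands. The module is installed in compiled form; this text tells all that it offers.
- The arm moves only by the tool arm_command, never from a script. Its argument "targets" is a list of rows, each a list of 4 numbers: the shift along the world's x, y, z as a fraction of full scale, then the turn about the world's z as a fraction of full scale. A call has 1 to 8 rows; each row is the pose to reach, as a shift and turn from the pose commanded when the call began; what a row does not reach only later rows make up. Full scale, the value 1, is 0.5 m for a shift and 120 degrees for a turn. A row lasts 1/12 s, in which the tool goes at most 41.7 mm and 7.16 degrees, less where a joint would pass 70% of its speed; a pose out of reach is approached as far as the arm can. A call with a number of a shift or a turn outside -1 to 1 is refused whole. A call with a gripper value outside its range is refused whole. "claw" is the closure, from 0 (fully open) to 1 (shut), set as the call begins (left out, the last holds). The fingers move at their own pace and stop on an object; the grip force is fixed at half the most. Time passes only in rows, so rows that repeat a pose let the fingers close. It gives the time, the measured TCP pose, the force, the opening and the grip force at its end, in the units of the state.
- robot.get_obs(): the state, without advancing time (a new reading comes with each control period).
- robot.snapshot(name): name is "scene" or "side" or "wrist"; returns the picture (400x640x3 uint8, red, green, blue); there is no depth.
- robot.camera_info(name): a dict with "vfov" (degrees; the focal length in pixels is half the picture's height over the tangent of half this angle, whatever the lens; pixels are square), "cx", "cy" (the principal point, pixels), "extrinsics" (4x4, takes a point from camera to world coordinates); the wrist camera has in their place "T_tool_cam" (4x4, takes a point from camera to tool coordinates, whose origin is the TCP and whose axes are the flange's). Camera axes: x right, y up, looking along -z (the intrinsics and any distortion apply to the point x, -y, -z); pixel columns grow to the right and rows downward; lengths in m; the calibration is good to about 2 mm. A picture is of the moment at which its call begins: read the wrist's pose just before it. camera_info takes no time and is no camera call.
- robot.close_job(): hands the job in; it is judged then, once.
The state is a dict: "time": time; "joint_positions": joint angles; "qvel": joint speeds; "joint_torque": joint torques, N m; "tool_pos": TCP position; "ee_rot": TCP orientation; "wrist_force": force on the tool from outside, world axes, zero at the start; "wrist_torque": the same for the moment, N m; "width": finger opening in m; "finger_force": force on a finger pad.
Only numpy, scipy, OpenCV 4.12 (cv2) and the standard library are available. Lean on these libraries where they do the work, as an engineer would, in place of code of your own. Each camera call takes 0.05 s, during which the arm holds its last target. There are 200 camera calls.

## Working session

There is one attempt and no reset: what is moved stays moved. The work goes in short steps, Python scripts to look and compute and a tool call to move; the robot and the scene stay as the last step left them, time stands still between calls to the robot, and variables do not carry over. Pictures are saved under pics/ and viewed, at most 10 in all, crops included, and the job is handed in when it is done.

Besides the shell and the picture viewer there is one more tool, called after ">>>" by a JSON object that holds its "name" and its "arguments". arm_command: Moves the arm, as the interface text tells. Shift numbers are shares of 0.5 m and turn numbers shares of 120 degrees, none past 1 either way. Its arguments: {"type":"object","properties":{"targets":{"type":"array"},"claw":{"type":"number"}},"required":["targets"]}

```bash
mkdir -p pics
python3 - <<'E'
from bench import robot
import cv2,numpy as np
for n in ("scene","side"):
    im=robot.snapshot(n); cv2.imwrite(f"pics/{n}0.png",im[:,:,::-1]); 
    c=robot.camera_info(n); print(n,{k:(np.round(v,4).tolist() if k=="extrinsics" else v) for k,v in c.items()})
c=robot.camera_info("wrist");print({k:np.round(v,4).tolist() if k!="lens" else v for k,v in c.items() if not isinstance(v,str)},c.keys())
o=robot.get_obs();print(o)
E
```

```text
scene {'vfov': 49.06736937530483, 'cx': 315.12220220964264, 'cy': 199.3108192948354, 'extrinsics': [[0.6329, -0.4955, 0.595, 1.3493], [0.7741, 0.3889, -0.4995, -0.7194], [0.0161, 0.7767, 0.6297, 0.9683], [0.0, 0.0, 0.0, 1.0]]}
side {'vfov': 54.78846171386976, 'cx': 312.0002188758256, 'cy': 205.94436858217992, 'extrinsics': [[-0.7751, 0.4094, -0.4812, -0.046], [-0.6315, -0.526, 0.5697, 0.6694], [-0.0199, 0.7455, 0.6663, 0.8283], [0.0, 0.0, 0.0, 1.0]]}
{'vfov': 66.4785, 'cx': 321.4472, 'cy': 195.3379, 'T_tool_cam': [[-0.0007, 0.9683, 0.2497, 0.0716], [1.0, 0.0009, -0.0007, -0.0011], [-0.0009, 0.2497, -0.9683, -0.1798], [0.0, 0.0, 0.0, 1.0]]} dict_keys(['vfov', 'cx', 'cy', 'T_tool_cam'])
{'time': 0.1, 'joint_positions': array([-1.34812130e+00,  8.78661385e-02,  1.37206839e+00, -1.34039016e-06,
        1.68356696e+00, -1.03105246e-01]), 'qvel': array([ 2.46378924e-04, -2.87646999e-03, -5.03148102e-03,  2.08829382e-04,
        1.77066793e-03, -2.62866165e-05]), 'joint_torque': array([ 1.49185173e-03, -3.41252875e+01, -3.03300905e+01,  7.18964380e-02,
        3.04675859e-02, -9.98341966e-05]), 'tool_pos': array([ 0.17591392, -0.52060959,  0.20444699]), 'ee_rot': array([-3.13969381e+00, -1.95137795e-04,  3.25779937e-01]), 'wrist_force': array([-0.3061871 ,  0.2180561 , -0.59976141]), 'wrist_torque': array([ 0.09572782, -0.00998641,  0.01504145]), 'finger_force': 0.0, 'width': 0.09403625086481668}
```

View pics/scene0.png

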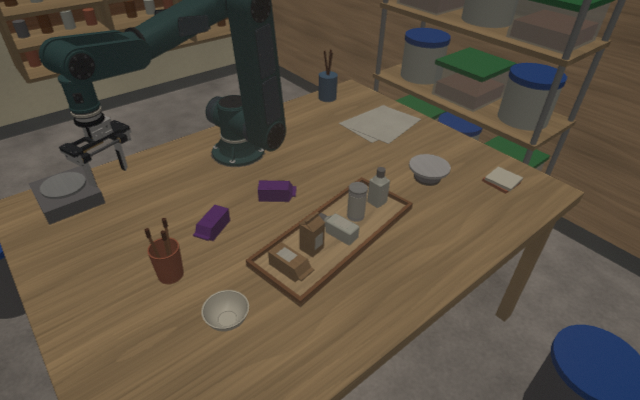

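View pics/side0.png

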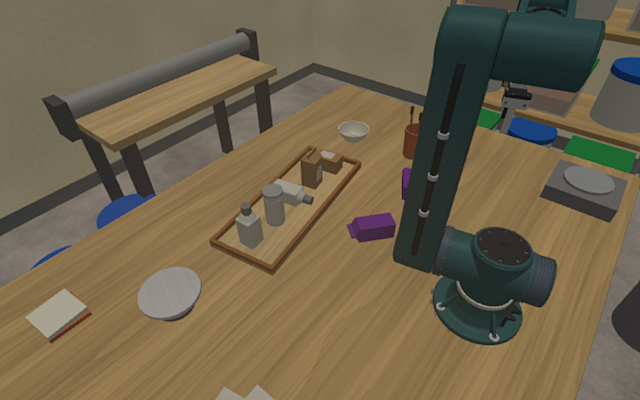

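```bash
cat > h.py <<'E'
from bench import robot
import cv2,numpy as np
from scipy.spatial.transform import Rotation as R
def cam(n,obs=None):
    c=robot.camera_info(n); f=200/np.tan(np.radians(c["vfov"])/2)
    if n=="wrist":
        o=obs or robot.get_obs(); T=np.eye(4); T[:3,:3]=R.from_euler("xyz",o["ee_rot"]).as_matrix(); T[:3,3]=o["tool_pos"]
        E=T@c["T_tool_cam"]
    else: E=np.array(c["extrinsics"])
    return f,c["cx"],c["cy"],E
def ray(C,uv,z):
    f,cx,cy,E=C; uv=np.atleast_2d(np.array(uv,float))
    d=np.c_[(uv[:,0]-cx)/f,-(uv[:,1]-cy)/f,-np.ones(len(uv))]@E[:3,:3].T
    return E[:3,3]+d*((z-E[2,3])/d[:,2])[:,None]
def proj(C,P):
    f,cx,cy,E=C; p=(np.atleast_2d(P)-E[:3,3])@E[:3,:3]
    return np.c_[cx+f*p[:,0]/-p[:,2],cy-f*p[:,1]/-p[:,2]]
E
python3 - <<'E'
from h import *
np.set_printoptions(precision=3,suppress=True)
print(ray(cam("scene"),[(249,262),(300,297),(412,205),(362,180)],.028))
print(ray(cam("side"),[(211,241),(273,271),(361,162),(309,148)],.028))
E
```

```text
[[ 0.565 -0.306  0.028]
 [ 0.757 -0.268  0.028]
 [ 0.686  0.264  0.028]
 [ 0.48   0.23   0.028]]
[[ 0.664  0.278  0.028]
 [ 0.451  0.247  0.028]
 [ 0.543 -0.303  0.028]
 [ 0.746 -0.26   0.028]]
```

>>> {"name": "arm_command", "arguments": {"targets": [[0, 0, 0.08, 0], [0, 0, 0.16, 0], [0.05, 0.06, 0.2, 0], [0.1, 0.12, 0.2, 0], [0.15, 0.18, 0.2, 0], [0.2, 0.24, 0.2, 0], [0.25, 0.3, 0.2, 0], [0.3, 0.36, 0.2, 0]]}}

```text
time: 0.77
tool_pos: [0.3267, -0.3394, 0.3051]
ee_rot: [-3.141, 0.0, 0.325]
wrist_force: [0.9, -0.8, 1.2]
width: 0.0942
finger_force: 0.0
```

>>> {"name": "arm_command", "arguments": {"targets": [[0.05, 0.06, 0, 0], [0.1, 0.12, 0, 0], [0.15, 0.18, 0, 0], [0.2, 0.24, 0, 0], [0.25, 0.3, 0, 0], [0.3, 0.36, 0, 0], [0.35, 0.42, 0, 0], [0.4, 0.48, 0, 0]]}}

```text
time: 1.43
tool_pos: [0.5268, -0.0992, 0.305]
ee_rot: [-3.141, 0.001, 0.326]
wrist_force: [1.1, 0.1, -0.7]
width: 0.0941
finger_force: 0.0
```

>>> {"name": "arm_command", "arguments": {"targets": [[0.05, 0.06, 0, -0.04], [0.1, 0.12, 0, -0.08], [0.14, 0.16, 0, -0.08], [0.14, 0.16, 0, -0.08], [0.14, 0.16, 0, -0.08]]}}

```text
time: 1.85
tool_pos: [0.5963, -0.02, 0.3038]
ee_rot: [-3.141, 0.003, 0.161]
wrist_force: [-0.2, -0.4, 0.1]
width: 0.0941
finger_force: 0.0
```

Run:
```python
from h import *
import pickle
o=robot.get_obs(); im=robot.snapshot("wrist"); pickle.dump((o,im),open("w1.pkl","wb"))
cv2.imwrite("pics/w1.png",cv2.resize(im[:,:,::-1],(800,500),interpolation=cv2.INTER_CUBIC))
print(o["tool_pos"],o["ee_rot"],o["time"])
```

```text
[ 0.59631207 -0.01996225  0.30376398] [-3.14116242  0.00316235  0.16089617] 1.85
```

View pics/w1.png

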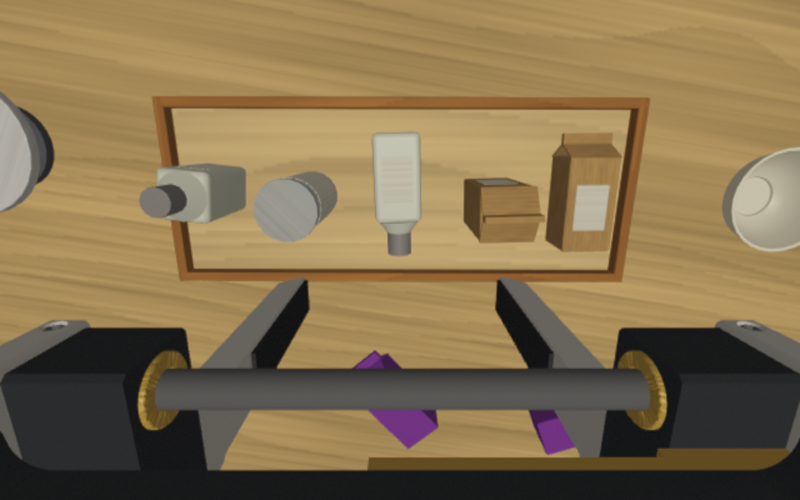

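Run:
```python
from h import *
import pickle
o,im=pickle.load(open("w1.pkl","rb"))
a=im[95:215,285:365];b=im[95:215,425:505]
cv2.imwrite("pics/crop1.png",cv2.resize(np.hstack([a,b])[:,:,::-1],None,fx=5,fy=5,interpolation=cv2.INTER_CUBIC))
```

```text
(no output)
```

View pics/crop1.png

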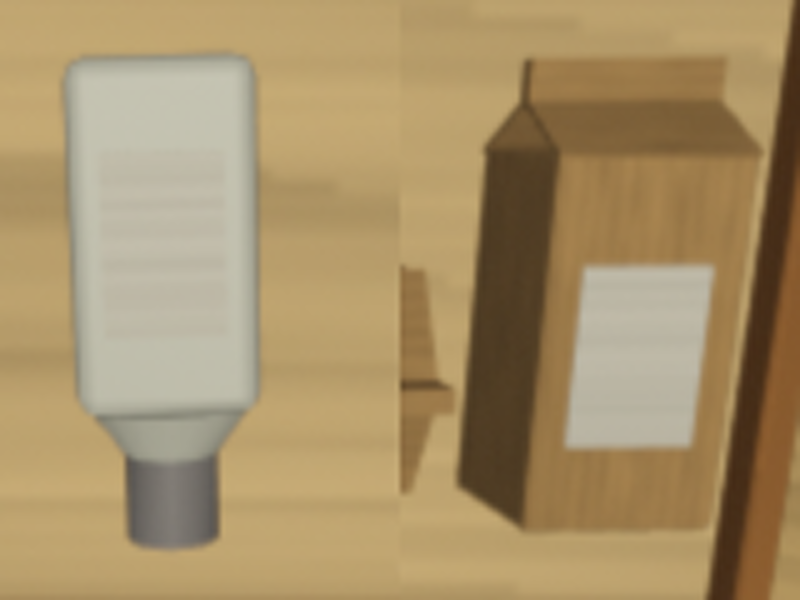

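Run:
```python
from h import *
import pickle
np.set_printoptions(precision=4,suppress=True)
o,im=pickle.load(open("w1.pkl","rb")); C=cam("wrist",o)
t=ray(C,np.array([(152,97),(649,98),(622,281),(182,280)])/1.25,.028)[:,:2]
ct=t.mean(0); yv=(t[0]+t[3]-t[1]-t[2]); yaw=np.arctan2(-yv[0],yv[1]); print("tray",t,ct,yaw)
print(np.linalg.norm(t[0]-t[1]),np.linalg.norm(t[1]-t[2]))
X=np.array([np.cos(yaw),np.sin(yaw)]);Y=np.array([-X[1],X[0]])
def tr(p): return np.c_[(p-ct)@X,(p-ct)@Y]
for n,z,c in (("bottle",.064,[(68,60),(252,58),(258,405),(80,405)]),("carton",.066,[(157,155),(360,153),(308,528),(125,530)])):
    c=np.array(c)/5+np.array([285 if n=="bottle" else 425,95]); p=ray(C,c,z)[:,:2]
    print(n,p,"\n tray",tr(p)); a=(p[0]+p[1]-p[2]-p[3]); print("len",np.linalg.norm(a)/2,"dir",np.arctan2(a[1],a[0]),"ctr",p.mean(0),"w",np.linalg.norm(p[0]-p[1]),np.linalg.norm(p[2]-p[3]))
for n,uv,z in (("can",(286,210),.132),("cap",(155,201),.152),("ridgeL",(482,217),.142),("ridgeR",(543,217),.142)):
    p=ray(C,np.array(uv)/1.25,z)[:,:2]; print(n,p,tr(p))
for n,uv,z in (("bowl",(227,310),.05),("pot",(166,245),.11)): print(n,ray(cam("scene"),uv,z))
print(ray(cam("scene"),[(212,222),(276,190)],.03))
print(ray(cam("side"),[(170,290)],.05))
```

```text
tray [[ 0.6736  0.2767]
 [ 0.7615 -0.2735]
 [ 0.5468 -0.3097]
 [ 0.4595  0.2401]] [ 0.6103 -0.0166] 0.15799480770365681
0.5571962533115695 0.21767598346485803
bottle [[ 0.6734  0.0238]
 [ 0.6817 -0.0241]
 [ 0.5902 -0.0417]
 [ 0.5822  0.0074]] 
 tray [[ 0.0687  0.0299]
 [ 0.0693 -0.0187]
 [-0.0239 -0.0216]
 [-0.024   0.0281]]
len 0.0929056471007271 dir 0.1836503603483002 ctr [ 0.6319 -0.0087] w 0.04858577518185638 0.04973421215946043
carton [[ 0.6829 -0.1877]
 [ 0.692  -0.2411]
 [ 0.5895 -0.2579]
 [ 0.5806 -0.2068]] 
 tray [[ 0.0447 -0.1804]
 [ 0.0453 -0.2345]
 [-0.0585 -0.2351]
 [-0.0592 -0.1832]]
len 0.10393132402454351 dir 0.17391106368068376 ctr [ 0.6363 -0.2234] w 0.054129089130305716 0.05193514284977401
can [[0.592  0.0892]] [[-0.0015  0.1073]]
cap [[0.586  0.1971]] [[0.0096 0.2148]]
ridgeL [[ 0.6161 -0.0898]] [[-0.0058 -0.0732]]
ridgeR [[ 0.6249 -0.1445]] [[-0.0057 -0.1286]]
bowl [[ 0.688  -0.4474  0.05  ]]
pot [[ 0.4401 -0.4851  0.11  ]]
[[ 0.349  -0.3055  0.03  ]
 [ 0.3387 -0.0498  0.03  ]]
[[0.5958 0.4583 0.05  ]]
```

Lying bottle at view (397,185) and brown lying carton (585,195) are the ones meant. The purple cartons at (395,400) and (550,430) lie outside the tray and are look-alikes. The neighbours block a deep grasp, so I'll lift each one by its upper edge, lay it on the free bench and regrip it there near its top.

>>> {"name": "arm_command", "arguments": {"targets": [[0.02, 0.01, 0, 0.011], [0.05, 0.019, 0, 0.011], [0.05, 0.019, -0.08, 0.011], [0.05, 0.019, -0.16, 0.011], [0.05, 0.019, -0.24, 0.011], [0.05, 0.019, -0.3, 0.011], [0.05, 0.019, -0.35, 0.011], [0.05, 0.019, -0.35, 0.011]]}}

```text
time: 2.57
tool_pos: [0.616, -0.0129, 0.1235]
ee_rot: [-3.138, 0.013, 0.179]
wrist_force: [-0.2, 0.1, -0.6]
width: 0.0942
finger_force: 0.0
```

>>> {"name": "arm_command", "arguments": {"targets": [[0.008, 0.003, -0.03, 0], [0.008, 0.003, -0.06, 0], [0.008, 0.003, -0.09, 0], [0.008, 0.003, -0.12, 0], [0.008, 0.003, -0.14, 0], [0.008, 0.003, -0.14, 0]]}}

```text
time: 3.07
tool_pos: [0.6239, -0.011, 0.0597]
ee_rot: [-3.141, 0.002, 0.18]
wrist_force: [-0.9, -0.2, -0.5]
width: 0.0938
finger_force: 0.0
```

>>> {"name": "arm_command", "arguments": {"targets": [[-0.004, 0, -0.012, 0.002], [-0.004, 0, -0.021, 0.002], [-0.004, 0, -0.021, 0.002]]}}

```text
time: 3.32
tool_pos: [0.6229, -0.0103, 0.0501]
ee_rot: [3.141, -0.0, 0.185]
wrist_force: [0.2, 0.6, -1.1]
width: 0.0942
finger_force: 0.0
```

>>> {"name": "arm_command", "arguments": {"claw": 1, "targets": [[0, 0, 0, 0], [0, 0, 0, 0], [0, 0, 0, 0], [0, 0, 0, 0], [0, 0, 0, 0], [0, 0, 0, 0], [0, 0, 0, 0], [0, 0, 0, 0]]}}

```text
time: 3.98
tool_pos: [0.6231, -0.0099, 0.0501]
ee_rot: [-3.141, -0.0, 0.186]
wrist_force: [0.3, 0.7, 0.6]
width: 0.0517
finger_force: 30.0
```

Gripped (52 mm, 30 N). Lift slowly.

>>> {"name": "arm_command", "arguments": {"targets": [[0, 0, 0.01, 0], [0, 0, 0.03, 0], [0, 0, 0.06, 0], [0, 0, 0.1, 0], [0, 0, 0.15, 0], [0, 0, 0.2, 0], [0, 0, 0.26, 0], [0, 0, 0.32, 0]]}}

```text
time: 4.65
tool_pos: [0.6223, -0.0101, 0.2109]
ee_rot: [-3.141, 0.002, 0.185]
wrist_force: [0.7, 0.3, -3.7]
width: 0.0521
finger_force: 30.0
```

>>> {"name": "arm_command", "arguments": {"targets": [[0, 0, 0.03, 0], [0, 0, 0.05, 0], [0, 0, 0.05, 0], [0, 0, 0.05, 0]]}}

```text
time: 4.98
tool_pos: [0.6228, -0.0101, 0.2345]
ee_rot: [-3.141, 0.001, 0.185]
wrist_force: [0.6, -0.1, -4.1]
width: 0.0516
finger_force: 30.0
```

Run:
```python
from h import *
a=robot.snapshot("scene");b=robot.snapshot("wrist")
s=cv2.resize(a[100:300,240:440],(400,400),interpolation=cv2.INTER_CUBIC);w=cv2.resize(b[:,120:520],(400,400))
cv2.imwrite("pics/lift1.png",np.hstack([s,w])[:,:,::-1])
o=robot.get_obs();print(o["tool_pos"],o["wrist_force"],o["wrist_torque"],o["width"])
```

```text
[ 0.62208447 -0.00999628  0.23246088] [ 0.4574822   0.21879963 -4.12051886] [ 0.0368654  -0.02866774  0.03842213] 0.051333924632160834
```

View pics/lift1.png

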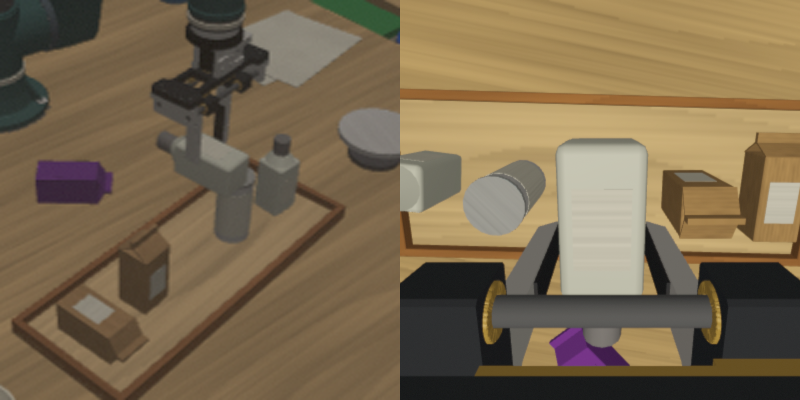

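>>> {"name": "arm_command", "arguments": {"targets": [[-0.02, 0.013, 0, 0], [-0.06, 0.04, 0, 0], [-0.12, 0.08, 0, 0], [-0.18, 0.12, 0, 0], [-0.24, 0.16, 0, 0], [-0.3, 0.2, 0, 0], [-0.36, 0.24, 0, 0], [-0.42, 0.28, 0, 0]]}}

```text
time: 5.75
tool_pos: [0.4105, 0.1304, 0.2328]
ee_rot: [-3.141, 0.004, 0.185]
wrist_force: [0.6, 0.8, -3.2]
width: 0.0517
finger_force: 30.0
```

>>> {"name": "arm_command", "arguments": {"targets": [[-0.05, 0.03, 0, 0], [-0.09, 0.05, -0.03, 0], [-0.1, 0.06, -0.08, 0], [-0.1, 0.06, -0.14, 0], [-0.1, 0.06, -0.2, 0], [-0.1, 0.06, -0.26, 0], [-0.1, 0.06, -0.3, 0], [-0.1, 0.06, -0.3, 0]]}}

```text
time: 6.42
tool_pos: [0.3575, 0.1584, 0.0782]
ee_rot: [3.14, 0.014, 0.186]
wrist_force: [-1.7, 0.2, -4.3]
width: 0.0517
finger_force: 30.0
```

>>> {"name": "arm_command", "arguments": {"targets": [[0, 0, -0.02, 0], [0, 0, -0.04, 0], [0, 0, -0.05, 0], [0, 0, -0.05, 0]]}}

```text
time: 6.75
tool_pos: [0.3626, 0.1598, 0.0594]
ee_rot: [3.141, 0.001, 0.185]
wrist_force: [-0.9, 0.0, -4.5]
width: 0.0516
finger_force: 30.0
```

>>> {"name": "arm_command", "arguments": {"targets": [[0, 0, -0.02, 0], [0, 0, -0.032, 0], [0, 0, -0.038, 0], [0, 0, -0.038, 0]]}}

```text
time: 7.08
tool_pos: [0.3623, 0.1597, 0.0401]
ee_rot: [3.141, 0.002, 0.185]
wrist_force: [-0.6, 0.8, -4.3]
width: 0.0516
finger_force: 30.0
```

>>> {"name": "arm_command", "arguments": {"targets": [[0, 0, -0.002, 0], [0, 0, -0.004, 0], [0, 0, -0.004, 0]]}}

```text
time: 7.33
tool_pos: [0.3632, 0.16, 0.0392]
ee_rot: [3.142, -0.0, 0.186]
wrist_force: [0.2, -1.0, -3.5]
width: 0.0519
finger_force: 30.0
```

>>> {"name": "arm_command", "arguments": {"targets": [[0, 0, -0.003, 0], [0, 0, -0.003, 0]]}}

```text
time: 7.5
tool_pos: [0.3636, 0.1601, 0.038]
ee_rot: [-3.142, -0.001, 0.185]
wrist_force: [0.5, 0.5, -1.3]
width: 0.0516
finger_force: 30.0
```

>>> {"name": "arm_command", "arguments": {"claw": 0, "targets": [[0, 0, 0, 0], [0, 0, 0, 0], [0, 0, 0, 0], [0, 0, 0, 0], [0, 0, 0, 0], [0, 0, 0, 0]]}}

```text
time: 8.0
tool_pos: [0.3632, 0.1599, 0.0377]
ee_rot: [3.142, -0.0, 0.185]
wrist_force: [-0.2, -0.1, -0.0]
width: 0.0882
finger_force: 0.0
```

Run:
```python
from h import *
o=robot.get_obs();b=robot.snapshot("wrist");a=robot.snapshot("side")
w=b[:,80:560]
s=cv2.resize(a[150:350,300:500],(400,400))
cv2.imwrite("pics/reg1.png",np.hstack([w[:,40:440],s])[:,:,::-1])
print(o["tool_pos"],o["width"])
C=cam("wrist",o)
print(proj(C,[[0.363-.026,.155,.052],[0.363,.16,.052]])-[120,0])
```

```text
[0.36315614 0.15993769 0.03765598] 0.08823104937191248
[[202.98230607 284.07279335]
 [202.80241276 243.42605973]]
```

View pics/reg1.png

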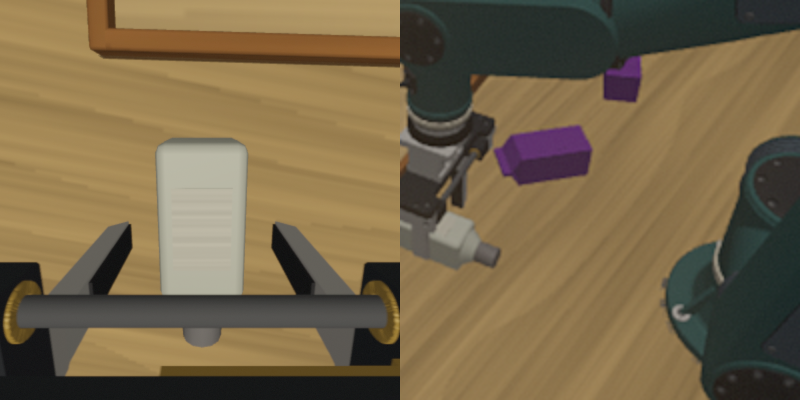

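>>> {"name": "arm_command", "arguments": {"targets": [[-0.03, -0.005, 0, 0], [-0.055, -0.01, 0, 0], [-0.055, -0.01, -0.02, 0], [-0.055, -0.01, -0.04, 0], [-0.055, -0.01, -0.056, 0], [-0.055, -0.01, -0.058, 0], [-0.055, -0.01, -0.058, 0]]}}

```text
time: 8.68
tool_pos: [0.335, 0.1547, 0.0073]
ee_rot: [3.141, 0.003, 0.185]
wrist_force: [0.5, 0.5, -0.5]
width: 0.0942
finger_force: 0.0
```

>>> {"name": "arm_command", "arguments": {"claw": 1, "targets": [[0, 0, 0, 0], [0, 0, 0, 0], [0, 0, 0, 0], [0, 0, 0, 0], [0, 0, 0, 0], [0, 0, 0, 0], [0, 0, 0, 0], [0, 0, 0, 0]]}}

```text
time: 9.35
tool_pos: [0.3356, 0.1549, 0.0086]
ee_rot: [3.141, -0.0, 0.185]
wrist_force: [-0.3, -0.3, 0.5]
width: 0.0518
finger_force: 30.0
```

>>> {"name": "arm_command", "arguments": {"targets": [[0, 0, 0.01, 0], [0, 0, 0.03, 0], [0, 0, 0.06, 0], [0, 0, 0.1, 0], [0, 0, 0.14, 0], [0, 0, 0.18, 0], [0, 0, 0.2, 0], [0, 0, 0.2, 0]]}}

```text
time: 10.02
tool_pos: [0.3372, 0.1554, 0.1114]
ee_rot: [-3.141, -0.006, 0.186]
wrist_force: [-0.4, 0.6, -3.8]
width: 0.052
finger_force: 30.0
```

Run:
```python
from h import *
o=robot.get_obs();b=robot.snapshot("wrist");a=robot.snapshot("side")
print(o["tool_pos"],o["width"],o["wrist_force"])
u,v=proj(cam("side"),o["tool_pos"])[0].astype(int); print(u,v)
v=np.clip(v,100,300);u=np.clip(u,100,540)
s=cv2.resize(a[v-100:v+100,u-100:u+100],(400,400))
cv2.imwrite("pics/hang1.png",np.hstack([b[:,120:520],s])[:,:,::-1])
```

```text
[0.33723261 0.15543559 0.11138288] 0.052031045077881255 [-0.39465766  0.57153641 -3.79220089]
328 249
```

View pics/hang1.png

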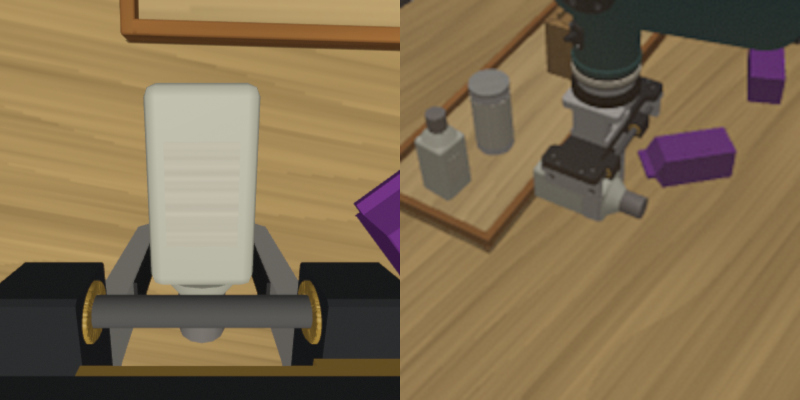

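>>> {"name": "arm_command", "arguments": {"targets": [[0, 0, -0.04, 0], [0, 0, -0.08, 0], [0, 0, -0.12, 0], [0, 0, -0.16, 0], [0, 0, -0.19, 0], [0, 0, -0.201, 0], [0, 0, -0.205, 0], [0, 0, -0.205, 0]]}}

```text
time: 10.78
tool_pos: [0.3328, 0.1541, 0.0074]
ee_rot: [3.141, 0.008, 0.186]
wrist_force: [-13.3, -4.4, 20.0]
width: 0.0517
finger_force: 30.0
```

>>> {"name": "arm_command", "arguments": {"claw": 0.46, "targets": [[0, 0, 0, 0], [0, 0, 0, 0], [0, 0, 0, 0], [0, 0, 0, 0]]}}

```text
time: 11.12
tool_pos: [0.3328, 0.1541, 0.0074]
ee_rot: [3.141, 0.007, 0.186]
wrist_force: [-12.0, -5.8, 19.8]
width: 0.0519
finger_force: 30.0
```

>>> {"name": "arm_command", "arguments": {"claw": 0.45, "targets": [[0, 0, 0, 0], [0, 0, 0, 0], [0, 0, 0, 0]]}}

```text
time: 11.37
tool_pos: [0.3328, 0.1541, 0.0074]
ee_rot: [3.141, 0.007, 0.186]
wrist_force: [-12.2, -4.3, 20.0]
width: 0.0519
finger_force: 30.0
```

Run:
```python
from h import *
np.set_printoptions(precision=4,suppress=True)
c=robot.camera_info("wrist")
o={"tool_pos":[0.3632,.1599,.0377],"ee_rot":[3.1416,0,.185]}
C=cam("wrist",o)
a=np.array([np.cos(.185),np.sin(.185)]);t=np.array([.3632,.1599])
for uv,z in (((322,346),.026),((322,346),.018),((321,152),.052),((321,140),.052),((321,140),.03)):
    p=ray(C,uv,z)[0]; print(uv,z,p,(p[:2]-t)@a,(p[:2]-t)@[-a[1],a[0]])
```

```text
(322, 346) 0.026 [0.2713 0.1432 0.026 ] -0.09339145067294916 0.0005078753694066683
(322, 346) 0.018 [0.2645 0.1419 0.018 ] -0.10027906143574683 0.0004874901471040565
(321, 152) 0.052 [0.4151 0.1707 0.052 ] 0.05300944914497439 0.001085785920371019
(321, 140) 0.052 [0.4214 0.1719 0.052 ] 0.05940558286592739 0.0010790798331271599
(321, 140) 0.03 [0.4198 0.1716 0.03  ] 0.057800123449453567 0.0010901428900901924
```

>>> {"name": "arm_command", "arguments": {"claw": 0, "targets": [[0, 0, 0.002, 0], [0, 0, 0.004, 0], [0, 0, 0.004, 0], [0, 0, 0.004, 0], [0, 0, 0.004, 0], [-0.04, -0.008, 0.004, 0], [-0.08, -0.015, 0.004, 0], [-0.102, -0.019, 0.004, 0]]}}

```text
time: 12.03
tool_pos: [0.2826, 0.145, 0.0072]
ee_rot: [3.141, 0.002, 0.185]
wrist_force: [0.3, 0.8, -0.7]
width: 0.0941
finger_force: 0.0
```

>>> {"name": "arm_command", "arguments": {"claw": 1, "targets": [[0, 0, 0, 0], [0, 0, 0, 0], [0, 0, 0, 0], [0, 0, 0, 0], [0, 0, 0, 0], [0, 0, 0, 0], [0, 0, 0, 0], [0, 0, 0, 0]]}}

```text
time: 12.7
tool_pos: [0.2847, 0.1454, 0.008]
ee_rot: [3.141, 0.0, 0.185]
wrist_force: [0.4, -0.7, 0.3]
width: 0.0442
finger_force: 0.0
```

>>> {"name": "arm_command", "arguments": {"targets": [[0, 0, 0, 0], [0, 0, 0.005, 0], [0, 0, 0.01, 0], [0, 0, 0.02, 0], [0, 0, 0.02, 0]]}}

```text
time: 13.12
tool_pos: [0.2845, 0.1454, 0.0186]
ee_rot: [3.142, -0.0, 0.185]
wrist_force: [-0.3, 0.3, -3.1]
width: 0.0273
finger_force: 30.0
```

>>> {"name": "arm_command", "arguments": {"targets": [[0.003, 0, 0.02, 0], [0.006, 0.001, 0.04, 0], [0.01, 0.002, 0.06, 0], [0.015, 0.003, 0.08, 0], [0.02, 0.004, 0.1, 0], [0.025, 0.005, 0.12, 0], [0.03, 0.006, 0.14, 0], [0.03, 0.006, 0.14, 0]]}}

```text
time: 13.78
tool_pos: [0.3012, 0.1489, 0.0906]
ee_rot: [-3.141, -0.004, 0.185]
wrist_force: [-1.9, -1.1, 0.0]
width: 0.0272
finger_force: 30.0
```

Run:
```python
from h import *
o=robot.get_obs();b=robot.snapshot("wrist");a=robot.snapshot("side")
print(o["tool_pos"],o["width"],o["wrist_force"],o["wrist_torque"])
u,v=proj(cam("side"),o["tool_pos"])[0].astype(int); print(u,v)
v=np.clip(v,100,300);u=np.clip(u,100,540)
s=cv2.resize(a[v-100:v+100,u-100:u+100],(400,400))
cv2.imwrite("pics/hang2.png",np.hstack([b[:,120:520],s])[:,:,::-1])
```

```text
[0.30117275 0.14886584 0.09061763] 0.02724606493671843 [-1.86273408 -1.09052832  0.03438221] [-0.0501192   0.57394626  0.0125511 ]
342 260
```

View pics/hang2.png

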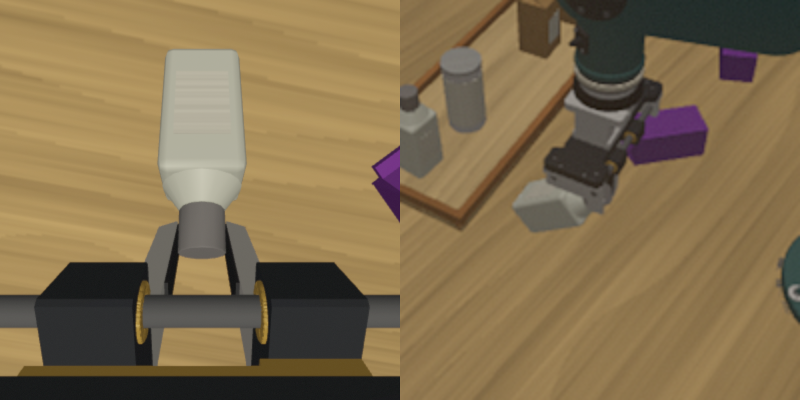

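>>> {"name": "arm_command", "arguments": {"targets": [[0.02, 0.004, 0.0135], [0.04, 0.007, 0.025]]}}

```text
schema error: expected 4 numbers
```

>>> {"name": "arm_command", "arguments": {"targets": [[0.02, 0.004, 0.014, 0], [0.04, 0.007, 0.025, 0], [0.06, 0.011, 0.035, 0], [0.083, 0.016, 0.043, 0], [0.083, 0.016, 0.043, 0]]}}

```text
time: 14.3
tool_pos: [0.3427, 0.1566, 0.1095]
ee_rot: [3.141, -0.001, 0.185]
wrist_force: [1.1, -1.1, -2.9]
width: 0.0271
finger_force: 30.0
```

>>> {"name": "arm_command", "arguments": {"targets": [[0.023, 0.004, 0.007, 0], [0.046, 0.009, 0.012, 0], [0.07, 0.013, 0.014, 0], [0.093, 0.0175, 0.013, 0], [0.112, 0.021, 0.011, 0], [0.13, 0.0244, 0.008, 0], [0.13, 0.0244, 0.008, 0]]}}

```text
time: 14.88
tool_pos: [0.4003, 0.1683, 0.1178]
ee_rot: [-3.141, 0.014, 0.186]
wrist_force: [-22.6, -4.4, 29.7]
width: 0.0275
finger_force: 32.8
```

```bash
cat > seg.py <<'E'
from h import *
# side-view silhouette of the light bottle near the tool: tilt from min-area rectangle
import sys
o=robot.get_obs();a=robot.snapshot("side");s=robot.snapshot("scene");b=robot.snapshot("wrist")
print(o["tool_pos"],o["wrist_force"],o["wrist_torque"])
def crop(im,n,k=85):
    u,v=proj(cam(n),np.array(o["tool_pos"])-[0,0,.04])[0].astype(int); u=np.clip(u,k,640-k);v=np.clip(v,k,400-k)
    return cv2.resize(im[v-k:v+k,u-k:u+k],(390,390),interpolation=cv2.INTER_CUBIC)
w=cv2.resize(b,(780,488))[:205]
cv2.imwrite(sys.argv[1],np.vstack([np.hstack([crop(a,"side"),crop(s,"scene")]),w])[:,:,::-1])
E
python3 seg.py pics/hang3.png
```

```text
[0.40029589 0.16825649 0.11777111] [-22.63245808  -4.39491437  29.67111952] [-0.85580374  4.52204435 -0.20392153]
```

View pics/hang3.png

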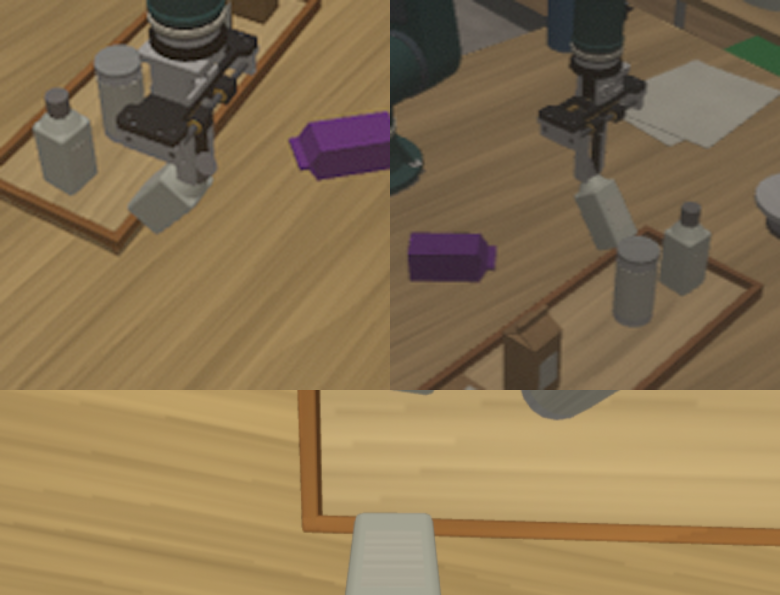

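The base has slid against the tray's outer wall and the bottle is still tilted. I'll measure the tilt numerically from the wrist camera.

```bash
cat > tilt.py <<'E'
from h import *
from scipy.optimize import brentq
def tops(save=None):
    o=robot.get_obs();b=robot.snapshot("wrist");C=cam("wrist",o)
    hsv=cv2.cvtColor(b,cv2.COLOR_RGB2HSV)
    r=[]
    for c in range(305,340,5):
        m=(hsv[:,c,1]<70)&(hsv[:,c,2]>70)
        k=np.convolve(m,np.ones(15),"valid"); i=np.where(k>=15)[0]
        r.append(i[0] if len(i) else -1)
    if save: cv2.imwrite(save,b[:,:,::-1])
    return o,C,r
def pt(o,th,u,w,u0,w0,off=.004):
    T=R.from_euler("xyz",o["ee_rot"]).as_matrix(); g=np.array(o["tool_pos"])+T@[off,0,-.019]
    a=np.array([T[0,0],T[1,0],0]);a/=np.linalg.norm(a)
    W=-a*np.cos(th)+[0,0,np.sin(th)]; U=a*np.sin(th)+np.array([0,0,np.cos(th)])
    return g+W*(w-w0)+U*(u-u0)
def theta(o,C,row,u0=0,w0=.135,edge=(.025,.001)):
    f=lambda t:proj(C,pt(o,t,*edge,u0,w0))[0,1]-row
    g=np.radians(np.arange(-10,120,1));v=[f(t) for t in g]
    return [float(np.degrees(brentq(f,g[i],g[i+1]))) for i in range(len(g)-1) if v[i]*v[i+1]<0]
if __name__=="__main__":
    o,C,r=tops(); print(r,o["tool_pos"],o["wrist_force"])
    m=np.median(r); 
    for t in theta(o,C,m): print(t,"A",pt(o,np.radians(t),-.026,0,0,.135),"B",pt(o,np.radians(t),.026,0,0,.135))
E
python3 tilt.py
```

```text
[np.int64(101), np.int64(101), np.int64(101), np.int64(101), np.int64(101), np.int64(101), np.int64(101)] [0.40014098 0.16822181 0.11767815] [-22.30113435  -3.49734537  27.44091342]
65.11329291560396 A [0.4369474  0.17513818 0.00322383] B [0.48330395 0.18386788 0.02510675]
```

>>> {"name": "arm_command", "arguments": {"targets": [[0, 0, 0.006, 0], [0.015, 0.003, 0.009, 0], [0.03, 0.006, 0.01, 0], [0.045, 0.009, 0.01, 0], [0.06, 0.011, 0.01, 0], [0.06, 0.011, 0.01, 0]]}}

```text
time: 15.58
tool_pos: [0.4388, 0.1752, 0.1334]
ee_rot: [-3.141, -0.013, 0.186]
wrist_force: [-17.4, -4.3, 52.8]
width: 0.0276
finger_force: 40.5
```

```bash
python3 tilt.py
```

```text
[np.int64(0), np.int64(0), np.int64(0), np.int64(0), np.int64(0), np.int64(0), np.int64(0)] [0.43876696 0.17523801 0.13342418] [-17.38282811  -4.29387315  52.81979258]
24.6891089896772 A [0.55233426 0.1965712  0.07246222] B [0.57368034 0.20058463 0.11970877]
```

>>> {"name": "arm_command", "arguments": {"targets": [[-0.005, -0.001, 0.01, 0], [-0.01, -0.002, 0.03, 0], [-0.02, -0.004, 0.05, 0], [-0.03, -0.006, 0.07, 0], [-0.03, -0.006, 0.07, 0]]}}

```text
time: 16.05
tool_pos: [0.4204, 0.1711, 0.1544]
ee_rot: [-3.142, -0.001, 0.186]
wrist_force: [0.0, 0.0, -3.9]
width: 0.0277
finger_force: 29.6
```

Run:
```python
from h import *
o=robot.get_obs();b=robot.snapshot("wrist");print(o["tool_pos"],o["wrist_force"],o["wrist_torque"],o["width"])
h=cv2.cvtColor(b,cv2.COLOR_RGB2HSV)
for c in (300,321,340):
    print(c,[(i,*h[i,c].tolist()) for i in range(0,310,10)])
```

```text
[0.42042939 0.17109773 0.15439548] [ 0.00543322  0.01491256 -3.94697441] [-0.01273365 -0.06026087 -0.03494003] 0.027711442809365373
300 [(0, 28, 28, 163), (10, 28, 32, 103), (20, 25, 32, 104), (30, 28, 32, 103), (40, 20, 107, 184), (50, 20, 106, 187), (60, 20, 106, 187), (70, 20, 104, 198), (80, 20, 107, 186), (90, 20, 103, 196), (100, 20, 107, 183), (110, 20, 105, 191), (120, 20, 108, 180), (130, 16, 166, 154), (140, 18, 135, 145), (150, 28, 30, 135), (160, 25, 31, 138), (170, 24, 35, 139), (180, 28, 32, 137), (190, 28, 29, 151), (200, 28, 26, 179), (210, 28, 27, 171), (220, 28, 27, 169), (230, 28, 29, 161), (240, 18, 19, 66), (250, 17, 24, 73), (260, 20, 21, 109), (270, 16, 23, 122), (280, 19, 117, 164), (290, 19, 123, 160), (300, 38, 16, 64)]
321 [(0, 27, 30, 152), (10, 30, 29, 104), (20, 24, 34, 106), (30, 22, 36, 105), (40, 22, 56, 119), (50, 19, 105, 187), (60, 20, 106, 188), (70, 20, 104, 197), (80, 20, 106, 187), (90, 20, 104, 197), (100, 19, 105, 185), (110, 20, 105, 191), (120, 19, 107, 181), (130, 15, 166, 146), (140, 16, 150, 139), (150, 28, 29, 134), (160, 24, 34, 141), 
[... 198 characters left out ...]
(270, 16, 23, 123), (280, 18, 21, 121), (290, 20, 121, 169), (300, 30, 8, 63)]
340 [(0, 28, 29, 152), (10, 28, 30, 136), (20, 26, 33, 117), (30, 24, 36, 106), (40, 28, 32, 104), (50, 20, 108, 179), (60, 20, 106, 188), (70, 20, 105, 197), (80, 20, 104, 188), (90, 20, 103, 198), (100, 20, 106, 185), (110, 20, 105, 191), (120, 20, 106, 183), (130, 15, 168, 138), (140, 15, 162, 137), (150, 28, 29, 134), (160, 24, 36, 141), (170, 24, 35, 139), (180, 28, 30, 137), (190, 28, 29, 152), (200, 28, 28, 175), (210, 28, 26, 174), (220, 28, 28, 172), (230, 28, 28, 162), (240, 17, 23, 78), (250, 13, 23, 78), (260, 15, 21, 123), (270, 16, 23, 122), (280, 17, 29, 123), (290, 19, 119, 169), (300, 20, 12, 64)]
```

```bash
cat > fit.py <<'E'
from h import *
from scipy.optimize import least_squares
def prof(lo=125,hi=300):
    o=robot.get_obs();b=robot.snapshot("wrist");h=cv2.cvtColor(b,cv2.COLOR_RGB2HSV)
    return o,b,np.median(h[lo:hi,316:327],axis=1)
def fit(o,pts):  # pts: (u,w,row); unknown theta, tool-x, world z of axis point at base centre
    C=cam("wrist",o);T=R.from_euler("xyz",o["ee_rot"]).as_matrix();a=T[:,0].copy();a[2]=0;a/=np.linalg.norm(a)
    base=np.array([*o["tool_pos"][:2],0])
    def P(q,u,w):
        W=-a*np.cos(q[0])+[0,0,np.sin(q[0])];U=a*np.sin(q[0])+np.array([0,0,np.cos(q[0])])
        return base+a*q[1]+[0,0,q[2]]+W*w+U*u
    f=lambda q:[proj(C,P(q,u,w))[0,1]-r for u,w,r in pts]
    s=least_squares(f,[1.5,0,o["tool_pos"][2]-.11],x_scale=[.1,.01,.01]);q=s.x
    return np.degrees(q[0]),q,s.fun,P(q,0,0),P(q,-.026,0)[2],P(q,.026,0)[2]
E
python3 - <<'E'
from fit import *
o,b,p=prof()
print([(125+i,int(x[1]),int(x[2])) for i,x in enumerate(p) if i%2==0 and (10<i<40 or 55<i<80 or 95<i<170)])
E
```

```text
[(137, 167, 152), (139, 167, 147), (141, 134, 143), (143, 119, 175), (145, 90, 162), (147, 30, 134), (149, 29, 134), (151, 29, 134), (153, 34, 141), (155, 35, 139), (157, 34, 142), (159, 36, 142), (161, 35, 140), (163, 34, 142), (181, 30, 137), (183, 30, 136), (185, 30, 137), (187, 30, 137), (189, 30, 143), (191, 29, 159), (193, 26, 176), (195, 27, 178), (197, 27, 176), (199, 27, 176), (201, 27, 176), (203, 27, 176), (221, 26, 176), (223, 28, 132), (225, 22, 83), (227, 22, 83), (229, 22, 84), (231, 21, 84), (233, 21, 84), (235, 21, 84), (237, 24, 84), (239, 24, 84), (241, 24, 85), (243, 21, 84), (245, 24, 85), (247, 21, 84), (249, 21, 86), (251, 23, 122), (253, 21, 122), (255, 23, 122), (257, 23, 122), (259, 23, 122), (261, 23, 123), (263, 23, 122), (265, 23, 122), (267, 23, 122), (269, 21, 122), (271, 23, 122), (273, 23, 121), (275, 23, 121), (277, 23, 122), (279, 23, 121), (281, 23, 121), (283, 23, 121), (285, 21, 121), (287, 33, 125), (289, 115, 169), (291, 121, 169), (293, 120, 161)]
```

Run:
```python
from fit import *
o=robot.get_obs()
for x in fit(o,[(.026,.002,145.7),(.025,.097,191),(.014,.113,223),(.014,.140,250),(-.014,.140,287.5)]): print(x)
print(o["tool_pos"])
```

```text
77.03919527906798
[1.34458761 0.02147944 0.04350576]
[-0.71098717  2.4056007  -1.4978732  -1.09571299  0.88109643]
[0.44165003 0.17496152 0.04350576]
0.03767436661363242
0.04933715791931756
[0.42053905 0.17100009 0.15268199]
```

>>> {"name": "arm_command", "arguments": {"targets": [[0, 0, 0.05, 0], [0, 0, 0.12, 0], [0, 0, 0.19, 0], [0, 0, 0.26, 0], [0, 0, 0.292, 0], [0.02, -0.02, 0.292, 0], [0.06, -0.06, 0.292, 0], [0.11, -0.11, 0.292, -0.005]]}}

```text
time: 16.82
tool_pos: [0.476, 0.1167, 0.299]
ee_rot: [-3.141, 0.001, 0.178]
wrist_force: [0.9, 0.7, -3.8]
width: 0.0278
finger_force: 30.0
```

>>> {"name": "arm_command", "arguments": {"targets": [[0.05, -0.05, 0, -0.008], [0.1, -0.1, 0, -0.008], [0.15, -0.15, 0, -0.008], [0.2, -0.205, 0, -0.008], [0.24, -0.25, 0, -0.008], [0.255, -0.262, 0, -0.008], [0.255, -0.262, 0, -0.008], [0.255, -0.262, 0, -0.008]]}}

```text
time: 17.48
tool_pos: [0.6032, -0.0146, 0.2975]
ee_rot: [-3.14, 0.004, 0.158]
wrist_force: [0.5, 0.2, -3.3]
width: 0.0274
finger_force: 30.3
```

Run:
```python
from fit import *
o,b,p=prof(100,305)
print(o["tool_pos"],o["ee_rot"],o["wrist_force"],o["width"])
v=p[:,2];print([(100+i,int(p[i,1]),int(v[i])) for i in range(0,205,3)])
```

```text
[ 0.60320797 -0.01463796  0.29746176] [-3.13968116  0.00390447  0.15795194] [ 0.54060241  0.1987803  -3.29522814] 0.027375858506311013
[(100, 103, 199), (103, 103, 201), (106, 103, 201), (109, 102, 202), (112, 103, 198), (115, 103, 201), (118, 101, 206), (121, 102, 202), (124, 103, 206), (127, 101, 204), (130, 103, 196), (133, 106, 184), (136, 108, 179), (139, 107, 181), (142, 108, 180), (145, 105, 185), (148, 30, 136), (151, 30, 137), (154, 34, 143), (157, 36, 143), (160, 34, 144), (163, 34, 142), (166, 36, 141), (169, 34, 142), (172, 34, 142), (175, 34, 142), (178, 31, 150), (181, 29, 139), (184, 29, 139), (187, 29, 139), (190, 30, 153), (193, 27, 179), (196, 27, 180), (199, 27, 180), (202, 27, 180), (205, 27, 179), (208, 27, 180), (211, 27, 180), (214, 27, 180), (217, 27, 179), (220, 27, 179), (223, 28, 109), (226, 21, 85), (229, 21, 85), (232, 21, 85), (235, 21, 86), (238, 21, 86), (241, 21, 86), (244, 24, 86), (247, 24, 86), (250, 22, 123), (253, 22, 126), (256, 22, 126), (259, 20, 125), (262, 22, 126), (265, 22, 126), (268, 22, 126), (271, 22, 126), (274, 22, 126), (277, 22, 126), (280, 22, 126), (283, 22, 126), (286, 24, 126), (289, 117, 172), (292, 119, 173), (295, 64, 68), (298, 9, 59), (301, 11, 69), (304, 10, 77)]
```

>>> {"name": "arm_command", "arguments": {"targets": [[0, 0, -0.05, 0], [0, 0, -0.11, 0], [0, 0, -0.17, 0], [0, 0, -0.23, 0], [0, 0, -0.28, 0], [0, 0, -0.31, 0], [0, 0, -0.32, 0], [0, 0, -0.32, 0]]}}

```text
time: 18.2
tool_pos: [0.6018, -0.0133, 0.1382]
ee_rot: [-3.14, 0.003, 0.16]
wrist_force: [-0.3, -0.3, -2.9]
width: 0.0277
finger_force: 30.2
```

>>> {"name": "arm_command", "arguments": {"targets": [[0, 0, -0.006, 0], [0, 0, -0.012, 0], [0, 0, -0.018, 0], [0, 0, -0.018, 0]]}}

```text
time: 18.53
tool_pos: [0.6037, -0.0148, 0.131]
ee_rot: [3.141, -0.001, 0.158]
wrist_force: [-0.4, 0.9, -3.4]
width: 0.0277
finger_force: 30.2
```

>>> {"name": "arm_command", "arguments": {"targets": [[0, 0, -0.006, 0], [0.003, 0, -0.011, 0], [0.01, 0.002, -0.014, 0], [0.02, 0.003, -0.016, 0], [0.03, 0.005, -0.018, 0], [0.03, 0.005, -0.018, 0]]}}

```text
time: 19.03
tool_pos: [0.6212, -0.0124, 0.1257]
ee_rot: [3.14, -0.007, 0.158]
wrist_force: [-1.0, -0.8, 6.7]
width: 0.0275
finger_force: 30.8
```

```bash
cat > bt.py <<'E'
from fit import *
o,b,p=prof(100,305); s,v=p[:,1],p[:,2]
def first(c,lo):
    i=np.where(c[lo-100:])[0]; return i[0]+lo
base=first((s<60),110); bt=first((v>165)&(s<60),base+15); cb=first(v<110,bt+5); ct=first(v>105,cb+5); ce=first((s>60)|(v<90),ct+5)
pts=[(.026,.002,base-.5),(.025,.097,bt-.5),(.014,.113,cb-.5),(.014,.140,ct-.5),(-.014,.140,ce-.5)]
r=fit(o,pts); t=r[3][:2]-[.6103,-.0166]; X=np.array([np.cos(.158),np.sin(.158)])
print([int(q[2]+.5) for q in pts],"theta",r[0],"res",np.round(r[2],1),"basez",r[3][2],"tray xy",t@X,t@[-X[1],X[0]],o["tool_pos"],o["wrist_force"])
E
python3 bt.py
```

```text
[164, 195, 222, 242, 285] theta 85.4165461427942 res [-0.5  1.4 -0.7 -0.8  0.5] basez 0.011189699058278763 tray xy 0.014949465702755502 0.002456084691885382 [ 0.62115359 -0.0123852   0.12565097] [-1.01192303 -0.80019261  6.71577542]
```

>>> {"name": "arm_command", "arguments": {"targets": [[0, 0, -0.004, 0], [0.002, 0, -0.008, 0], [0.003, 0, -0.01, 0], [0.003, 0, -0.01, 0]]}}

```text
time: 19.42
tool_pos: [0.6249, -0.012, 0.1248]
ee_rot: [3.139, -0.015, 0.159]
wrist_force: [0.5, 1.8, 15.3]
width: 0.0273
finger_force: 32.4
```

```bash
python3 bt.py
```

```text
[168, 196, 222, 239, 284] theta 87.21045625498681 res [-0.1  0.9 -1.  -0.   0.2] basez 0.009688028871815073 tray xy 0.015018911741996202 0.0022181733642834735 [ 0.62485791 -0.01203432  0.12482253] [ 0.53557652  1.84814368 15.32870059]
```

>>> {"name": "arm_command", "arguments": {"targets": [[0, 0, -0.005, 0], [0, 0, -0.012, 0], [0, 0, -0.012, 0], [0, 0, 0.01, 0], [0, 0, 0.03, 0], [-0.013, -0.002, 0.03, 0], [-0.028, -0.004, 0.03, 0], [-0.028, -0.004, 0.03, 0]]}}

```text
time: 20.13
tool_pos: [0.6033, -0.0146, 0.1294]
ee_rot: [-3.141, 0.005, 0.158]
wrist_force: [-0.5, -0.0, -3.7]
width: 0.0273
finger_force: 33.8
```

```bash
python3 bt.py
```

```text
[172, 196, 221, 237, 282] theta 90.38026014156476 res [-0.4  1.2 -0.6 -0.6  0.4] basez 0.012847055933320481 tray xy -0.013208956618583003 0.0030427965743373446 [ 0.6033128  -0.01463365  0.1293623 ] [-0.47933232 -0.02021463 -3.68467466]
```

>>> {"name": "arm_command", "arguments": {"targets": [[0.012, 0.002, 0, 0], [0.026, 0.004, 0, 0], [0.026, 0.004, 0, 0], [0.026, 0.004, -0.004, 0], [0.026, 0.004, -0.008, 0], [0.026, 0.004, -0.011, 0], [0.026, 0.004, -0.011, 0]]}}

```text
time: 20.77
tool_pos: [0.6186, -0.0123, 0.1252]
ee_rot: [-3.141, 0.001, 0.158]
wrist_force: [-0.3, -0.5, -3.1]
width: 0.0275
finger_force: 33.8
```

```bash
python3 bt.py
```

```text
[172, 196, 221, 237, 282] theta 90.15001803114583 res [-0.4  1.2 -0.6 -0.6  0.4] basez 0.008680895810642379 tray xy 0.002728912364365215 0.0029288908038177606 [ 0.61860491 -0.01230917  0.12521895] [-0.3267799  -0.47135558 -3.14066082]
```

Upright and centred. Lower to contact, then release.

>>> {"name": "arm_command", "arguments": {"targets": [[0, 0, -0.002, 0], [0, 0, -0.004, 0], [0, 0, -0.004, 0]]}}

```text
time: 21.07
tool_pos: [0.6189, -0.0124, 0.1239]
ee_rot: [3.142, 0.0, 0.158]
wrist_force: [0.0, 0.3, -4.1]
width: 0.0274
finger_force: 33.8
```

>>> {"name": "arm_command", "arguments": {"targets": [[0, 0, -0.002, 0], [0, 0, -0.002, 0]]}}

```text
time: 21.23
tool_pos: [0.6191, -0.0123, 0.1238]
ee_rot: [3.141, -0.001, 0.158]
wrist_force: [0.2, -0.3, -0.6]
width: 0.0273
finger_force: 34.0
```

>>> {"name": "arm_command", "arguments": {"claw": 0, "targets": [[0, 0, -0.001, 0], [0, 0, -0.001, 0], [0, 0, -0.001, 0], [0, 0, -0.001, 0], [0, 0, -0.001, 0], [0, 0, -0.001, 0]]}}

```text
time: 21.73
tool_pos: [0.6191, -0.0124, 0.1226]
ee_rot: [3.141, -0.0, 0.158]
wrist_force: [1.0, -0.3, 0.7]
width: 0.0639
finger_force: 0.0
```

```bash
python3 bt.py
```

```text
[172, 198, 223, 239, 285] theta 89.74854198038902 res [-0.1  0.6 -0.8  0.   0.2] basez 0.007984842257492202 tray xy 0.0034881227820350216 0.0027135399399194683 [ 0.61913505 -0.01244329  0.12260164] [ 1.01808679 -0.30527925  0.71786332]
```

>>> {"name": "arm_command", "arguments": {"targets": [[0, 0, 0.03, 0], [0, 0, 0.08, 0], [0, 0, 0.14, 0], [0, 0, 0.2, 0], [0, 0, 0.27, 0], [0, 0, 0.34, 0], [0, 0, 0.34, 0]]}}

```text
time: 22.37
tool_pos: [0.6214, -0.0126, 0.3022]
ee_rot: [3.137, -0.015, 0.158]
wrist_force: [-1.2, 0.6, 1.8]
width: 0.094
finger_force: 0.0
```

>>> {"name": "arm_command", "arguments": {"claw": 0.22, "targets": [[0.02, -0.05, 0, 0.004], [0.04, -0.11, 0, 0.008], [0.07, -0.17, 0, 0.008], [0.1, -0.24, 0, 0.008], [0.13, -0.31, 0, 0.008], [0.155, -0.37, 0, 0.008], [0.157, -0.393, 0, 0.008], [0.157, -0.393, -0.05, 0.008]]}}

```text
time: 23.03
tool_pos: [0.6991, -0.2134, 0.2709]
ee_rot: [3.136, -0.007, 0.17]
wrist_force: [-0.8, 0.1, 1.5]
width: 0.0733
finger_force: 0.0
```

>>> {"name": "arm_command", "arguments": {"targets": [[0, 0, -0.07, 0], [0, 0, -0.14, 0], [0, 0, -0.21, 0], [0, 0, -0.27, 0], [0, 0, -0.3, 0], [0, 0, -0.31, 0], [0, 0, -0.31, 0]]}}

```text
time: 23.62
tool_pos: [0.6963, -0.208, 0.1101]
ee_rot: [-3.139, 0.004, 0.175]
wrist_force: [-0.8, 0.1, -0.2]
width: 0.0732
finger_force: 0.0
```

Run:
```python
from h import *
import pickle
o=robot.get_obs();b=robot.snapshot("wrist");pickle.dump((o,b),open("w2.pkl","wb"))
print(o["tool_pos"],o["ee_rot"],o["width"],o["wrist_force"])
cv2.imwrite("pics/car1.png",cv2.resize(b[:330,120:520],None,fx=1.8,fy=1.8,interpolation=cv2.INTER_CUBIC)[:,:,::-1])
```

```text
[ 0.69631369 -0.20795719  0.11006377] [-3.13925049  0.00372392  0.17545912] 0.07322713766366759 [-0.7905409   0.09636153 -0.19720038]
```

View pics/car1.png

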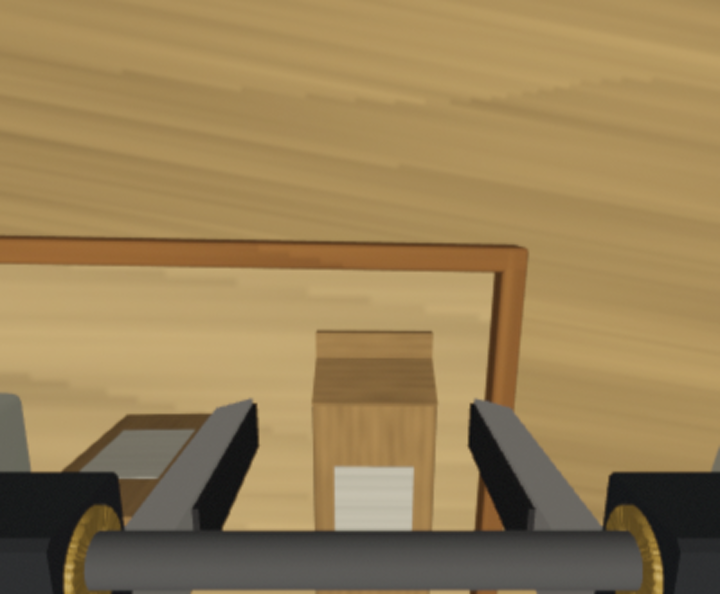

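Run:
```python
from h import *
import pickle
np.set_printoptions(precision=4,suppress=True)
o,b=pickle.load(open("w2.pkl","rb"));C=cam("wrist",o);t=o["tool_pos"]
a=np.array([np.cos(o["ee_rot"][2]),np.sin(o["ee_rot"][2])])
for n,uv,z in (("finL",(317,331),.042),("finR",(433,331),.042),("finbase",(374,358),.042),("bodyL",(313,403),.066),("bodyR",(437,403),.066),("rimL",(0,237),.028),("rimC",(527,248),.028)):
    p=ray(C,[120+uv[0]/1.8,uv[1]/1.8],z)[0];d=p[:2]-t[:2];print(n,p,"along",d@a,"left",d@[-a[1],a[0]])
```

```text
finL [ 0.7094 -0.1833  0.042 ] along 0.01718974337407099 left 0.021981421850240934
finR [ 0.7187 -0.236   0.042 ] along 0.01716901939451383 left -0.03153738426272631
finbase [ 0.7013 -0.2115  0.042 ] along 0.0042633836829167595 left -0.004379469695071785
bodyL [ 0.6833 -0.1876  0.066 ] along -0.00927544648321374 left 0.022321816863765574
bodyR [ 0.6926 -0.2403  0.066 ] along -0.009286073041271296 left -0.031159064400437215
rimL [ 0.7248 -0.0299  0.028 ] along 0.05909233915852083 left 0.17033148001032333
rimC [ 0.7627 -0.2735  0.028 ] along 0.05388484781654555 left -0.07615984795691139
```

>>> {"name": "arm_command", "arguments": {"claw": 0.28, "targets": [[0.02, -0.002, 0, 0], [0.039, -0.003, -0.02, 0], [0.039, -0.003, -0.06, 0], [0.039, -0.003, -0.1, 0], [0.039, -0.003, -0.13, 0], [0.039, -0.003, -0.14, 0], [0.039, -0.003, -0.14, 0], [0.039, -0.003, -0.14, 0]]}}

```text
time: 24.33
tool_pos: [0.7182, -0.2107, 0.0449]
ee_rot: [3.14, -0.003, 0.175]
wrist_force: [0.0, -0.6, -0.2]
width: 0.0674
finger_force: 0.0
```

>>> {"name": "arm_command", "arguments": {"targets": [[-0.005, 0.003, -0.015, 0], [-0.005, 0.003, -0.035, 0], [-0.005, 0.003, -0.047, 0], [-0.005, 0.003, -0.047, 0], [-0.005, 0.003, -0.047, 0]]}}

```text
time: 24.75
tool_pos: [0.7138, -0.2086, 0.0178]
ee_rot: [-3.141, 0.002, 0.175]
wrist_force: [-0.2, 0.9, 0.0]
width: 0.0681
finger_force: 0.0
```

>>> {"name": "arm_command", "arguments": {"claw": 1, "targets": [[0, 0, 0, 0], [0, 0, 0, 0], [0, 0, 0, 0], [0, 0, 0, 0], [0, 0, 0, 0], [0, 0, 0, 0]]}}

```text
time: 25.25
tool_pos: [0.7149, -0.2091, 0.0196]
ee_rot: [3.141, -0.001, 0.175]
wrist_force: [0.2, 0.4, 1.3]
width: 0.0532
finger_force: 30.0
```

>>> {"name": "arm_command", "arguments": {"targets": [[0, 0, 0.01, 0], [-0.001, 0, 0.02, 0], [-0.003, 0, 0.03, 0], [-0.005, 0, 0.04, 0], [-0.008, -0.001, 0.05, 0], [-0.011, -0.002, 0.06, 0], [-0.011, -0.002, 0.06, 0]]}}

```text
time: 25.83
tool_pos: [0.7094, -0.2102, 0.0508]
ee_rot: [3.141, -0.002, 0.175]
wrist_force: [0.4, 0.0, -1.7]
width: 0.0528
finger_force: 30.0
```

Run:
```python
from h import *
o=robot.get_obs();print(o["tool_pos"],o["wrist_force"],o["wrist_torque"],o["width"])
```

```text
[ 0.70940359 -0.21016407  0.05075154] [ 3.77063669e-01  1.03732683e-03 -1.65287115e+00] [ 0.06297124 -0.04490965 -0.01692763] 0.05282077353021103
```

>>> {"name": "arm_command", "arguments": {"targets": [[-0.012, -0.002, 0.022, 0], [-0.033, -0.006, 0.052, 0], [-0.057, -0.01, 0.077, 0], [-0.083, -0.015, 0.098, 0], [-0.112, -0.02, 0.116, 0], [-0.142, -0.025, 0.13, 0], [-0.142, -0.025, 0.13, 0]]}}

```text
time: 26.42
tool_pos: [0.6364, -0.2235, 0.1171]
ee_rot: [3.139, -0.001, 0.173]
wrist_force: [0.9, -0.1, -3.6]
width: 0.0531
finger_force: 30.0
```

Run:
```python
from h import *
o=robot.get_obs();b=robot.snapshot("wrist");print(o["tool_pos"],o["wrist_force"],o["wrist_torque"],o["width"])
cv2.imwrite("pics/c2.png",b[:,:,::-1]);h=cv2.cvtColor(b,cv2.COLOR_RGB2HSV)
print([(i,*np.median(h[i,318:326],axis=0).astype(int).tolist()) for i in range(120,300,4)])
```

```text
[ 0.63641936 -0.22354571  0.11710635] [ 0.86499271 -0.07955516 -3.57065697] [ 0.01147507 -0.31870723 -0.01073348] 0.05306841776504878
[(120, 20, 103, 197), (124, 20, 102, 199), (128, 20, 103, 198), (132, 20, 103, 196), (136, 20, 103, 196), (140, 20, 103, 198), (144, 20, 104, 199), (148, 20, 103, 198), (152, 20, 103, 201), (156, 20, 102, 202), (160, 20, 103, 199), (164, 20, 103, 198), (168, 20, 103, 200), (172, 20, 104, 196), (176, 20, 102, 197), (180, 20, 103, 201), (184, 20, 103, 201), (188, 20, 104, 193), (192, 20, 104, 197), (196, 20, 103, 199), (200, 20, 103, 198), (204, 20, 103, 199), (208, 20, 102, 200), (212, 20, 103, 198), (216, 20, 103, 199), (220, 20, 104, 193), (224, 20, 104, 197), (228, 20, 105, 197), (232, 18, 127, 130), (236, 17, 137, 110), (240, 17, 139, 110), (244, 17, 137, 109), (248, 18, 136, 145), (252, 18, 135, 147), (256, 18, 136, 147), (260, 17, 135, 147), (264, 17, 137, 145), (268, 18, 133, 161), (272, 18, 134, 160), (276, 18, 134, 164), (280, 18, 134, 161), (284, 18, 134, 163), (288, 18, 135, 161), (292, 18, 133, 165), (296, 30, 15, 50)]
```

>>> {"name": "arm_command", "arguments": {"targets": [[0, 0, 0.02, 0], [0, 0, 0.04, 0], [0.04, 0.007, 0.04, 0], [0.09, 0.016, 0.04, 0], [0.138, 0.024, 0.04, 0], [0.138, 0.024, 0.02, 0], [0.138, 0.024, 0, 0], [0.138, 0.024, 0, 0]]}}

```text
time: 27.13
tool_pos: [0.7056, -0.2096, 0.1099]
ee_rot: [-3.139, 0.006, 0.176]
wrist_force: [-1.3, -0.6, -4.7]
width: 0.053
finger_force: 30.0
```

>>> {"name": "arm_command", "arguments": {"targets": [[0, 0, -0.01, 0], [-0.01, -0.002, -0.014, 0], [-0.03, -0.005, -0.01, 0], [-0.03, -0.005, -0.01, 0]]}}

```text
time: 27.47
tool_pos: [0.6901, -0.2138, 0.1099]
ee_rot: [3.141, 0.001, 0.174]
wrist_force: [0.3, -0.8, -3.7]
width: 0.0533
finger_force: 30.0
```

>>> {"name": "arm_command", "arguments": {"targets": [[-0.006, -0.001, -0.01, 0], [-0.016, -0.003, -0.016, 0], [-0.03, -0.005, -0.016, 0], [-0.045, -0.008, -0.014, 0], [-0.045, -0.008, -0.014, 0]]}}

```text
time: 27.88
tool_pos: [0.668, -0.2174, 0.1023]
ee_rot: [3.141, 0.001, 0.174]
wrist_force: [0.3, 0.3, -4.1]
width: 0.0533
finger_force: 30.0
```

>>> {"name": "arm_command", "arguments": {"targets": [[0.02, 0.003, -0.004, 0], [0.04, 0.007, -0.008, 0], [0.04, 0.007, -0.012, 0], [0.04, 0.007, -0.012, 0]]}}

```text
time: 28.22
tool_pos: [0.6893, -0.2132, 0.0953]
ee_rot: [-3.141, 0.001, 0.175]
wrist_force: [0.1, -0.4, -4.4]
width: 0.0535
finger_force: 30.0
```

>>> {"name": "arm_command", "arguments": {"targets": [[0, 0, -0.006, 0], [0, 0, -0.012, 0], [0, 0, -0.012, 0]]}}

```text
time: 28.47
tool_pos: [0.691, -0.2134, 0.0922]
ee_rot: [3.14, -0.005, 0.175]
wrist_force: [2.8, 0.9, 1.7]
width: 0.0535
finger_force: 30.0
```

>>> {"name": "arm_command", "arguments": {"targets": [[0, 0, -0.006, 0], [0, 0, -0.012, 0], [0, 0, -0.012, 0]]}}

```text
time: 28.72
tool_pos: [0.6938, -0.213, 0.0895]
ee_rot: [3.138, -0.012, 0.176]
wrist_force: [6.3, 2.5, 9.4]
width: 0.0531
finger_force: 30.0
```

>>> {"name": "arm_command", "arguments": {"targets": [[0, 0, 0.015, 0], [0, 0, 0.035, -0.008], [-0.02, -0.003, 0.04, -0.008], [-0.05, -0.008, 0.04, -0.008], [-0.07, -0.011, 0.04, -0.008], [-0.07, -0.011, 0.04, -0.008], [-0.07, -0.011, 0.04, -0.008]]}}

```text
time: 29.3
tool_pos: [0.6534, -0.2191, 0.103]
ee_rot: [-3.141, 0.002, 0.157]
wrist_force: [0.1, -0.2, -3.1]
width: 0.0536
finger_force: 30.0
```

>>> {"name": "arm_command", "arguments": {"targets": [[-0.012, -0.002, 0, 0], [-0.022, -0.003, 0, 0], [-0.032, -0.005, 0, 0], [-0.036, -0.006, 0, 0], [-0.036, -0.006, 0, 0]]}}

```text
time: 29.72
tool_pos: [0.636, -0.2221, 0.1041]
ee_rot: [3.141, 0.0, 0.158]
wrist_force: [-0.3, -0.4, -4.2]
width: 0.0533
finger_force: 30.0
```

>>> {"name": "arm_command", "arguments": {"targets": [[-0.006, -0.001, 0, 0], [-0.012, -0.002, 0, 0], [-0.018, -0.003, 0, 0], [-0.018, -0.003, 0, 0]]}}

```text
time: 30.05
tool_pos: [0.6303, -0.2232, 0.1072]
ee_rot: [3.139, -0.008, 0.159]
wrist_force: [4.7, 1.7, 1.1]
width: 0.0537
finger_force: 30.0
```

>>> {"name": "arm_command", "arguments": {"targets": [[-0.012, -0.002, 0.005, 0], [-0.023, -0.004, 0.014, 0], [-0.034, -0.006, 0.022, 0], [-0.046, -0.008, 0.029, 0], [-0.06, -0.01, 0.036, 0], [-0.072, -0.012, 0.041, 0], [-0.085, -0.014, 0.045, 0], [-0.085, -0.014, 0.045, 0]]}}

```text
time: 30.72
tool_pos: [0.5849, -0.2309, 0.1289]
ee_rot: [3.14, -0.003, 0.158]
wrist_force: [5.1, 2.4, 6.5]
width: 0.0532
finger_force: 30.0
```

Run:
```python
from h import *
o=robot.get_obs();b=robot.snapshot("wrist");print(o["tool_pos"],o["wrist_force"],o["wrist_torque"],o["width"])
cv2.imwrite("pics/c3.png",b[:,:,::-1]);h=cv2.cvtColor(b,cv2.COLOR_RGB2HSV)
print([(i,*np.median(h[i,318:326],axis=0).astype(int).tolist()) for i in range(200,300,3)])
```

```text
[ 0.5849009  -0.23086204  0.12891556] [5.09985753 2.36690415 6.50872857] [ 0.38242818 -0.97382592  0.08516129] 0.05322010944658996
[(200, 20, 102, 202), (203, 20, 104, 197), (206, 20, 108, 187), (209, 17, 139, 130), (212, 18, 138, 135), (215, 17, 138, 137), (218, 17, 136, 139), (221, 17, 137, 137), (224, 17, 137, 138), (227, 18, 138, 136), (230, 17, 137, 141), (233, 18, 136, 141), (236, 18, 137, 141), (239, 17, 137, 139), (242, 17, 137, 137), (245, 18, 134, 162), (248, 18, 134, 162), (251, 18, 135, 163), (254, 18, 134, 152), (257, 18, 135, 162), (260, 18, 135, 161), (263, 18, 134, 163), (266, 18, 135, 164), (269, 18, 134, 162), (272, 18, 135, 162), (275, 18, 134, 162), (278, 18, 133, 166), (281, 18, 132, 165), (284, 18, 132, 166), (287, 18, 135, 163), (290, 18, 135, 156), (293, 18, 134, 147), (296, 15, 12, 50), (299, 30, 12, 62)]
```

>>> {"name": "arm_command", "arguments": {"targets": [[-0.012, -0.002, 0.007, 0], [-0.024, -0.004, 0.011, 0], [-0.036, -0.006, 0.012, 0], [-0.048, -0.008, 0.013, 0], [-0.062, -0.01, 0.013, 0], [-0.076, -0.012, 0.012, 0], [-0.089, -0.014, 0.011, 0], [-0.089, -0.014, 0.011, 0]]}}

```text
time: 31.43
tool_pos: [0.5391, -0.238, 0.1336]
ee_rot: [3.14, 0.0, 0.157]
wrist_force: [0.3, -0.2, 7.7]
width: 0.0534
finger_force: 30.0
```

Run:
```python
from h import *
o=robot.get_obs();b=robot.snapshot("wrist");print(o["tool_pos"],o["wrist_force"],o["wrist_torque"],o["width"])
cv2.imwrite("pics/c4.png",b[:,:,::-1]);h=cv2.cvtColor(b,cv2.COLOR_RGB2HSV)
print([(i,*np.median(h[i,318:326],axis=0).astype(int).tolist()) for i in range(140,300,3)])
```

```text
[ 0.53911607 -0.23799246  0.13356383] [ 0.25866918 -0.182929    7.69782673] [ 0.29457756 -0.40829474  0.04820134] 0.0533801146256281
[(140, 20, 103, 201), (143, 20, 104, 197), (146, 20, 104, 197), (149, 20, 103, 199), (152, 20, 102, 203), (155, 20, 102, 202), (158, 20, 104, 195), (161, 20, 104, 194), (164, 20, 105, 194), (167, 20, 103, 197), (170, 20, 102, 202), (173, 20, 102, 202), (176, 20, 103, 199), (179, 18, 126, 108), (182, 23, 36, 113), (185, 23, 36, 113), (188, 18, 85, 116), (191, 17, 139, 90), (194, 18, 135, 148), (197, 17, 137, 147), (200, 18, 135, 154), (203, 17, 135, 153), (206, 18, 134, 155), (209, 18, 135, 155), (212, 18, 136, 154), (215, 18, 136, 155), (218, 17, 134, 153), (221, 18, 136, 158), (224, 18, 135, 158), (227, 18, 135, 158), (230, 18, 136, 158), (233, 17, 135, 153), (236, 18, 134, 148), (239, 17, 138, 89), (242, 17, 140, 92), (245, 18, 134, 166), (248, 18, 134, 168), (251, 18, 134, 168), (254, 18, 135, 164), (257, 18, 135, 154), (260, 18, 136, 156), (263, 18, 134, 154), (266, 18, 134, 159), (269, 18, 135, 159), (272, 17, 135, 154), (275, 18, 136, 147), (278, 19, 127, 161), (281, 20, 118, 183), (284, 19, 118, 176), (287, 19, 120, 165), (290, 19, 122, 158), (293, 19, 119, 165), (296, 20, 15, 50), (299, 25, 12, 62)]
```

```bash
cat > cart.py <<'E'
from fit import *
def run(rows):
    o=robot.get_obs(); P=[(.027,0),(.027,.105),(.003,.130),(-.003,.130),(-.027,.105)]
    r=fit(o,[(*p,q) for p,q in zip(P,rows) if q]); t=r[3][:2]-[.6103,-.0166]; X=np.array([np.cos(.158),np.sin(.158)])
    print("theta",r[0],"res",np.round(r[2],1),"base z",r[3][2],"front/back z",r[5],r[4],"tray xy",t@X,t@[-X[1],X[0]],"TCP",o["tool_pos"],o["wrist_force"])
def edges():
    o,b,p=prof(120,300); s,v=p[:,1],p[:,2]
    d=np.abs(np.diff(v))+np.abs(np.diff(s)); print([(120+i,int(s[i]),int(v[i]),int(s[i+1]),int(v[i+1])) for i in range(len(d)) if d[i]>9])
E
python3 -c "
from cart import *
run([178.5,191.5,243.5,254.5,276.5]);edges()"
```

```text
theta 96.39004031350676 res [-0.6  0.9 -0.5 -0.7  0.9] base z 0.032772349084455366 front/back z 0.029878648286943178 0.03566604988196755 tray xy -0.11630882138932508 -0.20739456960440325 TCP [ 0.53935784 -0.23792117  0.13358694] [0.12339231 0.90433808 7.99642326]
[(177, 104, 198, 108, 186), (178, 108, 186, 123, 125), (179, 123, 125, 105, 94), (180, 105, 94, 53, 106), (181, 53, 106, 38, 113), (186, 36, 113, 47, 114), (187, 47, 114, 88, 113), (188, 88, 113, 127, 92), (189, 127, 92, 136, 87), (191, 138, 90, 139, 109), (192, 139, 109, 135, 146), (236, 135, 149, 136, 140), (237, 136, 140, 138, 106), (238, 138, 106, 139, 90), (242, 138, 93, 140, 111), (243, 140, 111, 135, 152), (244, 135, 152, 134, 167), (277, 134, 150, 128, 161), (278, 128, 161, 120, 172), (293, 119, 165, 115, 137), (294, 115, 137, 67, 68), (295, 67, 68, 15, 50)]
```

>>> {"name": "arm_command", "arguments": {"targets": [[0, 0, 0.02, 0], [0, 0, 0.04, 0], [0.03, 0.005, 0.05, 0], [0.08, 0.013, 0.05, 0], [0.13, 0.02, 0.05, 0], [0.18, 0.028, 0.05, 0], [0.229, 0.036, 0.05, 0], [0.229, 0.036, 0.05, 0]]}}

```text
time: 32.2
tool_pos: [0.6569, -0.218, 0.1533]
ee_rot: [-3.139, 0.003, 0.16]
wrist_force: [0.1, 0.1, -3.9]
width: 0.0535
finger_force: 30.0
```

>>> {"name": "arm_command", "arguments": {"targets": [[0, 0, -0.02, 0], [0, 0, -0.04, 0], [0, 0, -0.06, 0], [0, 0, -0.066, 0], [0, 0, -0.066, 0]]}}

```text
time: 32.62
tool_pos: [0.6528, -0.2192, 0.1213]
ee_rot: [-3.139, 0.005, 0.157]
wrist_force: [0.3, -0.1, -4.5]
width: 0.0534
finger_force: 30.0
```

```bash
python3 -c "
from cart import *
run([178.5,191.5,243.5,254.5,276.5]);edges()"
```

```text
theta 96.65422129644921 res [-0.6  0.9 -0.5 -0.7  0.9] base z 0.020546423749376517 front/back z 0.017533617396566364 0.02355923010218667 tray xy -0.0017613308094365887 -0.20679967634364646 TCP [ 0.65284592 -0.21923605  0.12131379] [ 0.27120055 -0.05030321 -4.50447915]
[(176, 102, 200, 105, 189), (177, 105, 189, 123, 130), (178, 123, 130, 104, 97), (179, 104, 97, 51, 109), (180, 51, 109, 35, 115), (185, 39, 117, 47, 126), (186, 47, 126, 64, 139), (187, 64, 139, 113, 99), (188, 113, 99, 136, 90), (190, 136, 92, 139, 103), (191, 139, 103, 137, 131), (192, 137, 131, 135, 150), (236, 137, 146, 137, 121), (237, 137, 121, 138, 94), (241, 138, 94, 138, 107), (242, 138, 107, 138, 144), (243, 138, 144, 134, 169), (276, 133, 153, 122, 169), (277, 122, 169, 104, 198), (289, 106, 186, 111, 172), (290, 111, 172, 146, 106), (291, 146, 106, 166, 86), (292, 166, 86, 157, 81), (293, 157, 81, 122, 73), (294, 122, 73, 29, 53), (295, 29, 53, 10, 52)]
```

>>> {"name": "arm_command", "arguments": {"targets": [[0, 0, -0.008, 0], [0, 0, -0.014, 0], [-0.004, 0, -0.02, 0], [-0.008, -0.001, -0.026, 0], [-0.01, -0.002, -0.03, 0], [-0.01, -0.002, -0.03, 0]]}}

```text
time: 33.17
tool_pos: [0.6534, -0.2201, 0.118]
ee_rot: [3.137, -0.012, 0.159]
wrist_force: [-1.9, 3.4, 14.7]
width: 0.0537
finger_force: 30.0
```

```bash
python3 -c "
from cart import *
edges()
print(robot.get_obs()['wrist_force'])"
```

```text
[(175, 102, 203, 106, 192), (176, 106, 192, 123, 131), (177, 123, 131, 115, 96), (178, 115, 96, 68, 104), (179, 68, 104, 40, 115), (185, 38, 121, 42, 129), (186, 42, 129, 108, 97), (187, 108, 97, 136, 90), (190, 139, 92, 140, 107), (191, 140, 107, 136, 140), (192, 136, 140, 135, 151), (236, 135, 146, 137, 120), (237, 137, 120, 138, 94), (241, 137, 93, 139, 101), (242, 139, 101, 139, 132), (243, 139, 132, 134, 167), (276, 132, 154, 119, 173), (277, 119, 173, 106, 193), (292, 104, 193, 106, 183), (293, 106, 183, 105, 149), (294, 105, 149, 64, 72), (295, 64, 72, 10, 52)]
[-1.70409315  2.95798647 14.70583404]
```

>>> {"name": "arm_command", "arguments": {"targets": [[-0.004, -0.001, -0.005, 0], [-0.01, -0.002, -0.01, 0], [-0.016, -0.003, -0.014, 0], [-0.022, -0.004, -0.016, 0], [-0.022, -0.004, -0.016, 0]]}}

```text
time: 33.63
tool_pos: [0.6442, -0.2221, 0.1149]
ee_rot: [3.135, -0.019, 0.16]
wrist_force: [-4.1, 5.9, 26.3]
width: 0.0537
finger_force: 30.0
```

```bash
python3 -c "
from cart import *
edges()
print(robot.get_obs()['wrist_force'])"
```

```text
[(167, 102, 200, 111, 172), (168, 111, 172, 132, 108), (169, 132, 108, 136, 94), (170, 136, 94, 103, 99), (171, 103, 99, 53, 116), (172, 53, 116, 36, 122), (181, 37, 123, 45, 131), (182, 45, 131, 65, 143), (183, 65, 143, 117, 105), (184, 117, 105, 137, 96), (190, 139, 100, 138, 118), (191, 138, 118, 135, 153), (237, 135, 153, 137, 135), (238, 137, 135, 139, 102), (244, 137, 100, 138, 112), (245, 138, 112, 135, 145), (246, 135, 145, 134, 169), (256, 133, 167, 134, 156), (274, 134, 150, 123, 167), (275, 123, 167, 104, 198), (287, 104, 192, 106, 184), (288, 106, 184, 118, 157), (289, 118, 157, 150, 100), (290, 150, 100, 166, 86), (293, 159, 85, 124, 74), (294, 124, 74, 29, 53), (295, 29, 53, 10, 53)]
[-4.85868948  5.94050117 26.40191547]
```

```bash
python3 -c "
from cart import *
run([168.5,191,245.5,256.5,275])"
```

```text
theta 90.9087769854615 res [-0.2  0.3 -0.  -0.4  0.4] base z 0.01551229361409453 front/back z 0.015099920990488956 0.015924666237700107 tray xy 0.001161026900740844 -0.20825045933547906 TCP [ 0.6441735  -0.22208023  0.11488041] [-4.85868948  5.94050117 26.40191547]
```

>>> {"name": "arm_command", "arguments": {"targets": [[-0.004, -0.001, -0.004, 0], [-0.008, -0.001, -0.006, 0], [-0.012, -0.002, -0.006, 0], [-0.012, -0.002, -0.006, 0]]}}

```text
time: 34.02
tool_pos: [0.6433, -0.2221, 0.1149]
ee_rot: [3.133, -0.031, 0.161]
wrist_force: [4.5, 8.9, 28.3]
width: 0.0538
finger_force: 30.0
```

```bash
python3 -c "
from cart import *
edges()
print(robot.get_obs()['wrist_force'])"
```

```text
[(167, 102, 205, 106, 193), (168, 106, 193, 124, 134), (169, 124, 134, 135, 98), (170, 135, 98, 114, 97), (171, 114, 97, 65, 111), (172, 65, 111, 38, 122), (182, 43, 125, 73, 126), (183, 73, 126, 124, 101), (184, 124, 101, 137, 97), (190, 137, 104, 138, 127), (191, 138, 127, 135, 154), (237, 136, 151, 138, 125), (238, 138, 125, 138, 100), (244, 139, 101, 140, 118), (245, 140, 118, 136, 156), (246, 136, 156, 133, 169), (256, 134, 165, 135, 155), (274, 134, 149, 123, 165), (275, 123, 165, 105, 195), (288, 104, 191, 106, 183), (289, 106, 183, 118, 156), (290, 118, 156, 153, 100), (291, 153, 100, 166, 85), (292, 166, 85, 159, 81), (293, 159, 81, 126, 73), (294, 126, 73, 28, 53), (295, 28, 53, 10, 52)]
[ 4.61830304  8.21026014 28.5056659 ]
```

>>> {"name": "arm_command", "arguments": {"targets": [[0.006, 0.001, 0.006, 0], [0.012, 0.002, 0.012, 0], [0.012, 0.002, 0.012, 0]]}}

```text
time: 34.32
tool_pos: [0.644, -0.222, 0.1149]
ee_rot: [3.135, -0.016, 0.16]
wrist_force: [-1.2, 4.5, 18.2]
width: 0.0537
finger_force: 30.0
```

>>> {"name": "arm_command", "arguments": {"targets": [[0, 0, 0.006, 0], [0, 0, 0.012, 0], [0, 0, 0.018, 0], [0, 0, 0.022, 0], [0, 0, 0.022, 0]]}}

```text
time: 34.73
tool_pos: [0.6389, -0.2228, 0.1154]
ee_rot: [3.141, 0.0, 0.158]
wrist_force: [0.0, 1.0, 2.6]
width: 0.0538
finger_force: 30.0
```

```bash
python3 -c "
from cart import *
edges()"
```

```text
[(166, 103, 200, 106, 190), (167, 106, 190, 124, 133), (168, 124, 133, 137, 97), (169, 137, 97, 123, 95), (170, 123, 95, 78, 105), (171, 78, 105, 38, 120), (181, 36, 128, 41, 138), (182, 41, 138, 85, 123), (183, 85, 123, 130, 99), (184, 130, 99, 137, 95), (190, 139, 103, 138, 126), (191, 138, 126, 134, 154), (237, 135, 150, 137, 125), (238, 137, 125, 137, 99), (244, 137, 99, 137, 111), (245, 137, 111, 136, 146), (246, 136, 146, 133, 170), (256, 134, 166, 135, 157), (273, 135, 149, 131, 155), (274, 131, 155, 118, 177), (275, 118, 177, 103, 200), (280, 105, 190, 109, 176), (281, 109, 176, 137, 123), (282, 137, 123, 163, 91), (288, 166, 92, 168, 101), (289, 168, 101, 167, 128), (290, 167, 128, 165, 149), (291, 165, 149, 164, 159), (293, 163, 155, 147, 127), (294, 147, 127, 67, 66), (295, 67, 66, 10, 52)]
```

>>> {"name": "arm_command", "arguments": {"claw": 0.3, "targets": [[0, 0, 0, 0], [0, 0, 0, 0], [0, 0, 0, 0], [0, 0, 0, 0]]}}

```text
time: 35.12
tool_pos: [0.6384, -0.2223, 0.114]
ee_rot: [-3.141, 0.002, 0.158]
wrist_force: [-1.0, 0.3, -0.0]
width: 0.0656
finger_force: 0.0
```

```bash
python3 -c "
from cart import *
edges();run([167.5,191,245.5,256.5,274.5]);print(robot.get_obs()['width'])"
```

```text
[(166, 104, 196, 111, 170), (167, 111, 170, 131, 109), (168, 131, 109, 136, 94), (169, 136, 94, 125, 96), (170, 125, 96, 79, 106), (171, 79, 106, 38, 122), (183, 42, 128, 56, 131), (184, 56, 131, 115, 102), (185, 115, 102, 138, 97), (193, 138, 105, 137, 127), (194, 137, 127, 135, 154), (240, 134, 156, 136, 146), (241, 136, 146, 138, 105), (249, 138, 107, 137, 135), (250, 137, 135, 133, 168), (260, 133, 168, 135, 157), (276, 134, 149, 124, 164), (277, 124, 164, 105, 192), (280, 105, 190, 108, 179), (281, 108, 179, 127, 140), (282, 127, 140, 154, 96), (283, 154, 96, 168, 86), (289, 168, 99, 167, 122), (290, 167, 122, 165, 147), (291, 165, 147, 164, 156), (293, 162, 154, 148, 126), (294, 148, 126, 67, 65), (295, 67, 65, 15, 52), (296, 15, 52, 9, 56)]
theta 91.55793284756336 res [-0.2  0.3  0.  -0.4  0.3] base z 0.014286822577081193 front/back z 0.01357994218976877 0.014993702964393616 tray xy -0.00555105620081661 -0.20762942817323204 TCP [ 0.63857975 -0.22234244  0.11423968] [-0.36974918  0.27788319 -0.13653222]
0.06566952462235436
```

>>> {"name": "arm_command", "arguments": {"claw": 0.2, "targets": [[0, 0, 0.02, 0], [0, 0, 0.06, 0], [0, 0, 0.12, 0], [0, 0, 0.18, 0], [0, 0, 0.24, 0], [0, 0, 0.3, 0], [-0.05, 0.05, 0.33, 0], [-0.08, 0.1, 0.35, 0]]}}

```text
time: 35.83
tool_pos: [0.5991, -0.1734, 0.2927]
ee_rot: [3.14, -0.002, 0.156]
wrist_force: [0.5, 0.4, 0.5]
width: 0.0753
finger_force: 0.0
```

>>> {"name": "arm_command", "arguments": {"targets": [[-0.03, 0.06, 0, 0], [-0.06, 0.12, 0, 0], [-0.06, 0.18, 0, 0], [-0.06, 0.24, 0, 0], [-0.06, 0.28, 0, 0], [-0.06, 0.28, 0, 0], [-0.06, 0.28, 0, 0]]}}

```text
time: 36.42
tool_pos: [0.569, -0.0317, 0.291]
ee_rot: [3.141, -0.001, 0.16]
wrist_force: [0.8, -1.0, -1.1]
width: 0.075
finger_force: 0.0
```

Run:
```python
from h import *
o=robot.get_obs();b=robot.snapshot("wrist");C=cam("wrist",o)
X=np.array([np.cos(.158),np.sin(.158)]);Y=np.array([-X[1],X[0]]);ct=np.array([.6103,-.0166])
W=lambda x,y,z:np.r_[ct+X*x+Y*y,z]
inv=lambda uv,z:(lambda d:(round(d@X,4),round(d@Y,4)))(ray(C,uv,z)[0][:2]-ct)
# bottle cap: grey blob near predicted cap top
h=cv2.cvtColor(b,cv2.COLOR_RGB2HSV)
u,v=proj(C,W(.003,.003,.152))[0].astype(int)
m=np.zeros(h.shape[:2],np.uint8);m[v-25:v+25,u-25:u+25]=((h[v-25:v+25,u-25:u+25,1]<45)&(h[v-25:v+25,u-25:u+25,2]>113)&(h[v-25:v+25,u-25:u+25,2]<135))
n,l,st,ce=cv2.connectedComponentsWithStats(m);k=1+np.argmax(st[1:,4]);print("cap pred",u,v,"got",ce[k],st[k],inv(ce[k],.152))
# carton ridge profile
for y in (-.195,-.207,-.220):
    p=[proj(C,W(x,y,.142))[0] for x in np.arange(-.05,.041,.003)]
    print(y,[(round(x*1000),int(h[int(q[1]),int(q[0]),1]),int(h[int(q[1]),int(q[0]),2])) for x,q in zip(np.arange(-.05,.041,.003),p) if 0<=q[1]<400 and 0<=q[0]<640])
a0=cv2.imread("pics/scene0.png");s0=cv2.imread("pics/side0.png")
a1=robot.snapshot("scene")[:,:,::-1].copy();s1=robot.snapshot("side")[:,:,::-1].copy()
for nm,i0,i1,(x,y,w,hh) in (("bottle_up",a0,a1,(367,166,24,42)),("can",a0,a1,(346,181,22,42)),("carton_up",a0,a1,(300,214,25,42)),("bottle_up s",s0,s1,(234,202,30,48)),("can s",s0,s1,(262,182,24,46)),("purple1",a0,a1,(256,178,42,26)),("purple2",a0,a1,(193,205,38,36)),("pot",a0,a1,(148,235,36,50)),("bowl",a0,a1,(200,290,52,40)),("wheel",a0,a1,(406,153,48,32))):
    t=i0[y:y+hh,x:x+w];r=cv2.matchTemplate(i1[y-12:y+hh+12,x-12:x+w+12],t,cv2.TM_CCOEFF_NORMED);_,mx,_,loc=cv2.minMaxLoc(r);print(nm,round(mx,3),loc[0]-12,loc[1]-12)
```

```text
cap pred 311 142 got [321.10526316 133.10526316] [317 128   8  12  19] (np.float64(0.0121), np.float64(-0.0074))
-0.195 [(-50, 161, 84), (-47, 148, 93), (-44, 133, 119), (-41, 155, 87), (-38, 145, 97), (-35, 161, 81), (-32, 148, 95), (-29, 139, 134), (-26, 137, 143), (-23, 136, 150), (-20, 136, 150), (-17, 136, 146), (-14, 137, 147), (-11, 136, 146), (-8, 133, 161), (-5, 135, 162), (-2, 138, 137), (1, 133, 157), (4, 137, 155), (7, 136, 152), (10, 136, 152), (13, 134, 152), (16, 137, 151), (19, 135, 147), (22, 136, 122), (25, 158, 79), (28, 148, 93), (31, 135, 115), (34, 152, 87), (37, 144, 103), (40, 161, 81)]
-0.207 [(-50, 166, 143), (-47, 167, 142), (-44, 168, 141), (-41, 168, 140), (-38, 166, 141), (-35, 166, 140), (-32, 169, 139), (-29, 142, 140), (-26, 137, 145), (-23, 137, 145), (-20, 135, 145), (-17, 136, 146), (-14, 135, 145), (-11, 137, 143), (-8, 136, 161), (-5, 135, 161), (-2, 139, 130), (1, 137, 153), (4, 136, 152), (7, 134, 152), (10, 136, 152), (13, 135, 149), (16, 135, 149), (19, 135, 149), (22, 152, 143), (25, 168, 137), (28, 168, 137), (31, 169, 137), (34, 168, 137), (37, 169, 137), (40, 173, 136)]
-0.22 [(-50, 120, 176), (-47, 120, 172), (-44, 124, 161), (-41, 121, 164), (-38, 122, 159), (-35, 122, 169), (-32, 121, 171), (-29, 122, 167), (-26, 126, 164), (-23, 135, 144), (-20, 136, 146), (-17, 137, 145), (-14, 136, 146), (-11, 136, 144), (-8, 136, 157), (-5, 136, 158), (-2, 137, 138), (1, 136, 157), (4, 136, 148), (7, 136, 148), (10, 137, 153), (13, 137, 149), (16, 133, 151), (19, 121, 168), (22, 119, 169), (25, 121, 167), (28, 122, 167), (31, 122, 167), (34, 121, 165), (37, 121, 169), (40, 120, 174)]
bottle_up 0.998 0 0
can 0.876 0 0
carton_up 0.924 0 0
bottle_up s 0.998 0 0
can s 0.742 0 0
purple1 0.998 0 0
purple2 0.999 0 0
pot 0.998 0 0
bowl 0.998 0 0
wheel 0.999 0 0
```

Run:
```python
from h import *
b=robot.snapshot("wrist");C=cam("wrist");h=cv2.cvtColor(b,cv2.COLOR_RGB2HSV)
X=np.array([np.cos(.158),np.sin(.158)]);Y=np.array([-X[1],X[0]]);ct=np.array([.6103,-.0166])
W=lambda x,y,z:np.r_[ct+X*x+Y*y,z]
def g(x,y,z):
    q=proj(C,W(x,y,z))[0].astype(int); return int(h[q[1],q[0],1]),int(h[q[1],q[0],2])
print("x",[(round(x*1e3),*g(x,.003,.152)) for x in np.arange(-.03,.046,.003)])
print("y",[(round(y*1e3),*g(.003,y,.152)) for y in np.arange(-.03,.034,.003)])
```

```text
x [(-30, 103, 198), (-27, 105, 196), (-24, 105, 191), (-21, 105, 192), (-18, 105, 195), (-15, 72, 163), (-12, 29, 150), (-9, 24, 137), (-6, 20, 137), (-3, 22, 138), (0, 22, 139), (3, 22, 140), (6, 24, 141), (9, 22, 142), (12, 23, 143), (15, 21, 143), (18, 27, 130), (21, 27, 162), (24, 27, 162), (27, 28, 162), (30, 84, 154), (33, 108, 174), (36, 107, 178), (39, 106, 190), (42, 103, 198), (45, 103, 199)]
y [(-30, 106, 193), (-27, 104, 193), (-24, 105, 192), (-21, 79, 161), (-18, 28, 156), (-15, 29, 156), (-12, 30, 154), (-9, 24, 140), (-6, 22, 141), (-3, 20, 140), (0, 22, 141), (3, 22, 140), (6, 22, 140), (9, 22, 140), (12, 22, 139), (15, 22, 139), (18, 30, 152), (21, 30, 155), (24, 82, 158), (27, 107, 188), (30, 107, 188), (33, 107, 188)]
```

```bash
python3 -c "
from bench import robot
print(robot.close_job())"
```

```text
the job is handed in; nothing more can be done
None
```

The job is handed in at about 37 s of the 72 s limit: the bottle and the carton stand upright on the tray floor, about 3 mm and 6 mm off its centre line and square to the tray, and camera checks show the standing containers and bystanders have not moved (no verdict was returned).

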